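# Find the brake pad with the broken lining

## Task

Of the four brake pads on the cardboard, two have been checked and two still lie lining down: turn those two over so that their friction linings face up, and find the one whose lining has broken out in the middle. Set that one flat in the steel tray, lining up so the damage shows, and leave the sound one lying flat on the cardboard, lining up. Handle the pads gently, without dropping or throwing them, and leave the two pads already checked and everything else where they are.

Things in the scene. Friction and masses are not known exactly. Their poses are not given: they have to be found in the camera images.
- pad_sound_mid (a point): sound brake pad, 68 mm long over its two end ears, 46 wide, 18 thick, 0.23 kg. Dark steel plate 60 x 46 x 6, ears 4 long x 24 wide x 6 thick amid its short ends; charcoal lining 58 x 46 x 12 with a 3 mm cross slot, flush with the plate's long edges, so it can stand on one. Starts lining down on the cardboard. Point: its middle, 9 mm up. x along its length, y across, z from lining to plate.
- pad_broken_mid (a point): the pad to be found: size, start and axes like pad_sound and the same from above and the sides, but the middle of its lining has broken out. Turned over, it shows a ragged hollow about 30 x 20 mm and 12 mm deep with bright bare steel at its bottom. Point: the middle of the pad, half-way through its 18 mm thickness.
- sheet: cardboard sheet fixed on the green bench, 310 mm (x) by 480 mm (y), 4 mm thick; the pads lie on it. Origin: centre of its underside, on the bench top (z = 0); its top is 4 mm higher.
- tray_in (a point): shallow bare-steel tray fixed on the bench beside the cardboard (left or right of it): outside 180 mm (its x) by 130 mm (its y), walls 24 mm high and 3 mm thick, inner floor 3 mm above the bench. Point: the centre of the inner floor; z up.
- checked_1_mid (a point): one of the two pads of the set already turned over and found sound: same size, lying lining up on the far part of the cardboard, its length about parallel to the far edge. Leave it. Point: its middle, 9 mm up.
- checked_2_mid (a point): the other pad already turned over and found sound, lying like checked_1, beside it. Leave it. Point: its middle, 9 mm up.
- wire_brush_mid (a point): hand wire brush with wooden back, 198 mm long, 24 mm wide, 34 mm high over the bristles, lying bristles up on the near edge of the cardboard. Leave it. Point: middle of its wooden back, 10 mm up.
- spanner_grip (a point): steel spanner 170 mm long, lying flat on the far edge of the cardboard. Leave it. Point: on its shank.
- socket: dark steel socket, 38 mm across, 46 mm tall, standing on the near edge of the cardboard. Leave it. Origin: centre of its underside.
- filter_mid (a point): flat gearbox oil filter, dark ribbed housing about 215 x 128 mm, 26 mm high at its outlet collar, lying on the bench beside the cardboard, on the side away from the tray. Leave it. Point: in the housing, 10 mm up.
- breaker_bar: steel breaker bar 420 mm long with a bent black end, lying across the bench beyond the cardboard, 24 mm high. Leave it. Origin: underside, near the middle.
There are look-alikes about, which are no part of the job. Leave any orange or yellow look-alike of the part that bears pad_broken_mid alone.

How it is judged:
At the end, for the whole second after the job is handed in: Both pads lie lining up, flat within 10 degrees, released and at rest: the broken one on the tray's floor, its middle inside the walls and at most 14 mm above the floor; the sound one on the cardboard, its middle within 10 mm of the outline and at most 18 mm above its underside (angle between each of pad_sound_mid, pad_broken_mid's own z axis and vertical above 2.97 rad and linear speed of each of pad_sound, pad_broken below 0.02 m/s and x of pad_sound_mid in the frame of sheet between -0.165 and 0.165 m and y of pad_sound_mid in the frame of sheet between -0.25 and 0.25 m and z of pad_sound_mid in the frame of sheet below 0.018 m and x of pad_broken_mid in the frame of tray_in between -0.075 and 0.075 m and y of pad_broken_mid in the frame of tray_in between -0.052 and 0.052 m and z of pad_broken_mid in the frame of tray_in below 0.014 m); the robot touches nothing.
It fails at once if a pad already checked is moved by more than 25 mm (distance of any of checked_1_mid, checked_2_mid from where it was at the start of the episode above 0.025 m).
It fails at once if the brush, spanner, socket, filter or breaker bar is moved by more than 25 mm (distance of any of wire_brush_mid, spanner_grip, socket, filter_mid, breaker_bar from where it was at the start of the episode above 0.025 m).
It fails at once if a pad is dropped or thrown (faster than 1.2 m/s) (linear speed of any of pad_sound, pad_broken above 1.2 m/s).
It also fails if it takes over 64 s, if anything falls off the work surface, if the arm or the gripper's body presses on something with over 40 N, if the wrist force passes 120 N, or if a joint passes its speed limit or range.

## Robot

A 7-joint arm with a two-finger parallel gripper is mounted at the origin on the work surface. World frame = base frame: x ahead of the robot, y to its left, z up, the work surface at z = 0. Lengths are in m, angles in rad, forces in N, time in s.
With the tool pointing down it reaches from about 0.425 to 0.875 m from the base axis. Payload 9.9 kg.
Tool frame: the origin (TCP) lies midway between the tips of the shut fingers; the grasp point (between the pads) lies 19 mm behind it (ctrl.grasp_offset is the distance from the TCP to the grasp point, in m); z points along the fingers, y is the direction in which the jaws open and shut (so a half turn about z gives the same grasp; the last joint's range is limited). The gripper opens to 85 mm and grips with 20 to 120 N. Pads are 22 mm wide; open, the fingers measure 114 mm over their backs; the gripper's body (76 mm by 85 mm) begins 54 mm behind the grasp point. The pads swing forward as they close: fully open they stand 13 mm farther back than shut.
Start: joints at [-1.41, 0.576, 0.025, 1.437, -0.015, 1.129, -0.057], TCP at [0.164, 0.655, 0.198] pointing down, gripper open.
Joint ranges: [-2.76, 2.76], [-0.34, 2.15], [-1.52, 1.57], [0.19, 2.46], [-1.09, 4.23], [0.17, 1.99], [-2.82, 2.82]. Speed limits (rad/s): [2.22, 2.22, 3.01, 3.01, 3.14, 3.14, 3.14].

## Interface

Orientations are given as a unit quaternion [x, y, z, w].
In Python, from bench import ctrl gives the robot as it stands.
- The arm moves only by the tool step_arm, never from a script. Its argument "rows" is a list of rows, each a list of 3 entries, a list of its own where there are three numbers: the closure, from -1 (fully open) to 1 (shut), so that 0 is half open, then the shift along the tool's x, y, z in mm, then the turn, a rotation vector about the tool's x, y, z in degrees. A call has 1 to 20 rows; each row shifts and turns the pose as measured when the row begins, along the tool's axes as they then stand; what a row does not reach is not made up. A row lasts 1/8 s, in which the tool goes at most 62.5 mm and 10.7 degrees, less where a joint would pass 70% of its speed; a pose out of reach is approached as far as the arm can. A call is refused whole if a number of a shift passes 62.5 or a number of a turn 10.7, either way. A call with a gripper value outside its range is refused whole. The fingers move at their own pace and stop on an object; "force" is the grip in N (left out, the last holds). Time passes only in rows, so rows that do not move let the fingers close. It gives the time, the measured TCP pose, the force and the opening at its end, in the units of the state.
- ctrl.read_state(): the state, without advancing time (a new reading comes with each control period).
- ctrl.get_image(name): name is "scene" or "top"; returns a dict with "color" (400x640x3 uint8, red, green, blue), "mtx" (3x3 intrinsics, pixels), "k1" (the pictures are not rectified: a ray, as slopes to the right and down, at radius r is drawn at 1 + k1 r^2 times it, then the intrinsics apply), "world_to_cam" (4x4, takes a point from world to camera coordinates). Camera axes: x right, y up, looking along -z (the intrinsics and any distortion apply to the point x, -y, -z); pixel columns grow to the right and rows downward; lengths in m; the calibration is good to about 2 mm. A picture is of the moment at which its call begins. There is no depth.
- ctrl.close_job(): hands the job in, once; it reports no verdict.
Trained networks look in a picture, given as the dict that the camera call returned (one of the last four; its "shot" number tells which), for a name from the list of things; names that differ only in an ending like _2 or _b are one class to them, and where a whole thing is asked for, a point or a joint stands for the part that bears it (a point fixed in the world has none). Each returns a list of dicts, best first, with "score" (0 to 1); they miss things now and then, are a little off and sometimes report something else, mostly with a low value. They report only what shows in the picture. A call takes as long as a camera call. They do not tell look-alikes from the thing itself.
- ctrl.spot_in(picture, target): "rect" ([centre column, centre row, width, height] in pixels, round what is visible of it).
- ctrl.masks_of(picture, target): "pixels" (400x640 bool, what is visible of it) and "rect" ([centre column, centre row, width, height] in pixels, round what is visible of it).
- ctrl.pinpoint(picture, target): "pixel" ([column, row] in pixels: a listed point, or the origin of a listed thing).
The state is a dict: "clock": time; "q": joint angles; "dq": joint speeds; "joint_efforts": joint torques, N m; "eef_pos": TCP position; "tcp_rot": TCP orientation; "ft_force": force on the tool from outside, world axes, zero at the start; "moment": the same for the moment, N m; "width": finger opening in m.
Only numpy, scipy, OpenCV 4.12 (cv2) and the standard library are available. Lean on these libraries where they do the work, as an engineer would, in place of code of your own. Each camera call takes 0.05 s, during which the arm holds its last target.

## Working session

There is one attempt and no reset: what is moved stays moved. The work goes in short steps, Python scripts to look and compute and a tool call to move; the robot and the scene stay as the last step left them, time stands still between calls to the robot, and variables do not carry over. Pictures are saved under pics/ and viewed, and the job is handed in when it is done.

Besides the shell and the picture viewer there is one more tool, called after ">>>" as name([rows], argument=value, ...), one row to a line, values as JSON. step_arm: Moves the arm, as the interface text tells. Its arguments: {"type":"object","properties":{"rows":{"type":"array"},"force":{"type":"number"}},"required":["rows"]}

```bash
ls; mkdir -p pics; python3 - <<'E'
from bench import ctrl
import cv2
s=ctrl.read_state(); print({k:s[k] for k in s})
for n in ("scene","top"):
    p=ctrl.get_image(n); cv2.imwrite(f"pics/{n}0.png",p["color"][:,:,::-1]); print(n,p["mtx"],p["k1"],p["world_to_cam"])
E
```

```text
pics
{'clock': 0.0, 'q': array([-1.40980256,  0.57652703,  0.02485116,  1.43794257, -0.01503976,
        1.12902021, -0.05649661]), 'dq': array([ 0.00065351, -0.00098318, -0.0011761 ,  0.00113335, -0.00054803,
        0.00070017,  0.00032771]), 'joint_efforts': array([ 1.08408032e-03, -7.65745640e+01,  2.25120574e+00, -2.85961568e+01,
        1.55064231e-02,  1.29129313e-02, -4.41640793e-05]), 'eef_pos': array([0.16344987, 0.65435821, 0.19703409]), 'tcp_rot': array([ 1.22084486e-01,  9.92519342e-01, -8.53082212e-04, -7.58101338e-05]), 'ft_force': array([ 0.3742388 , -1.05883142,  0.06002545]), 'moment': array([-0.03366803, -0.02419423, -0.03192211]), 'width': 0.08529661427081055}
scene [[452.22556382   0.         313.59540843]
 [  0.         452.22556382 202.35930112]
 [  0.           0.           1.        ]] -0.02476067238985052 [[ 0.1073526   0.99408799 -0.01626292 -0.06623184]
 [-0.63249911  0.08090646  0.77032397  0.30369622]
 [ 0.76708558 -0.07241     0.63744529 -1.5795667 ]
 [ 0.          0.          0.          1.        ]]
top [[440.60833633   0.         319.96798625]
 [  0.         440.60833633 202.51158276]
 [  0.           0.           1.        ]] 0.03193266473118812 [[-0.02944798 -0.9994535  -0.0150175   0.03482531]
 [ 0.98738423 -0.03142426  0.15519307 -0.53926512]
 [-0.15558017 -0.01025792  0.98777001 -1.45352739]
 [ 0.          0.          0.          1.        ]]
```

View pics/scene0.png

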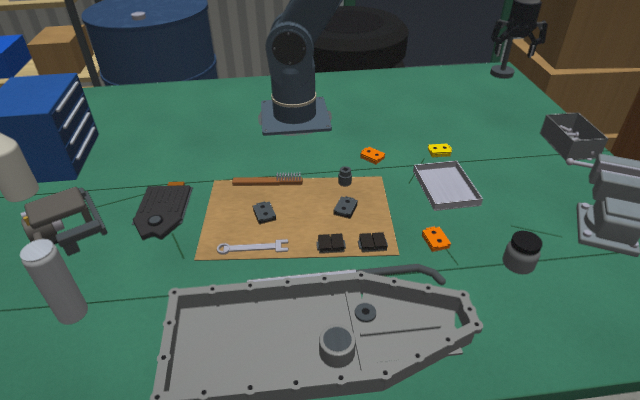

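View pics/top0.png

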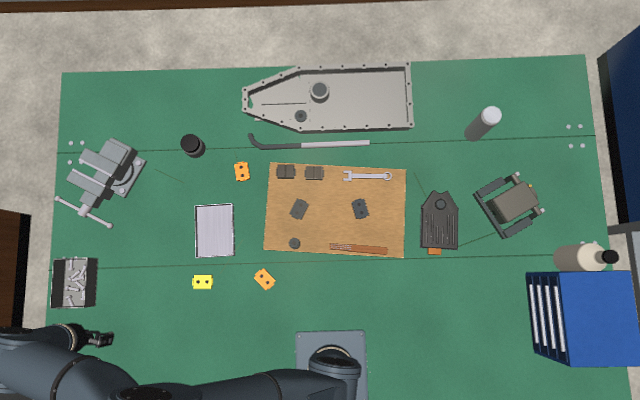

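The top view is closest to overhead. The two lining-down pads are at about (299,209) and (361,208). The checked pair is at (286,171) and (314,172), and the tray is at (214,231). I'll ask the networks for these and back-project the results.

```bash
cat > h.py <<'E'
import numpy as np, cv2
from bench import ctrl
from scipy.spatial.transform import Rotation as R
def pix2w(p,uv,z):
    uv=np.asarray(uv,float).reshape(-1,2); K=p["mtx"]; T=p["world_to_cam"]
    d=(uv-[K[0,2],K[1,2]])/[K[0,0],K[1,1]]; s=d.copy()
    for _ in range(20): s=d/(1+p["k1"]*(s**2).sum(1,keepdims=True))
    ray=np.c_[s[:,0],-s[:,1],-np.ones(len(s))]@T[:3,:3]
    c=-T[:3,:3].T@T[:3,3]
    return c+ray*((z-c[2])/ray[:,2])[:,None]
def w2pix(p,X):
    X=np.asarray(X,float).reshape(-1,3);T=p["world_to_cam"];K=p["mtx"]
    c=X@T[:3,:3].T+T[:3,3]; s=np.c_[c[:,0],-c[:,1]]/(-c[:,2:3])
    s=s*(1+p["k1"]*(s**2).sum(1,keepdims=True)); return s*[K[0,0],K[1,1]]+[K[0,2],K[1,2]]
E
python3 - <<'E'
from h import *
np.set_printoptions(precision=4,suppress=True)
zs=dict(pad_sound_mid=.013,checked_1_mid=.013,tray_in=.003,sheet=0,socket=0,wire_brush_mid=.01,spanner_grip=.007)
for cam in ("top","scene"):
    p=ctrl.get_image(cam)
    for n,z in zs.items():
        for r in ctrl.pinpoint(p,n):
            if r["score"]>.15: print(cam,n,round(r["score"],2),np.round(r["pixel"],1),pix2w(p,r["pixel"],z)[0])
    if cam=="top":
        for n in("pad_sound_mid","pad_broken_mid","tray_in"):
            for r in ctrl.masks_of(p,n):
                if r["score"]<.15: continue
                c,_=cv2.findContours(r["pixels"].astype(np.uint8),0,1)
                c=max(c,key=cv2.contourArea); print(n,round(r["score"],2),r["rect"])
                w=pix2w(p,c[:,0],.022)[:,:2]*1000
                print("   mm rect",cv2.minAreaRect(w.astype(np.float32)))
    im=p["color"]; 
    x,y,w,h=(180,150,240,120) if cam=="top" else (190,140,300,130)
    cv2.imwrite(f"pics/{cam}1c.png",cv2.resize(im[y:y+h,x:x+w,::-1],None,fx=800/w,fy=800/w,interpolation=cv2.INTER_CUBIC)[:600])
E
```

```text
top pad_sound_mid 0.75 [441.6 219.8] [ 0.4717 -0.3953  0.013 ]
top pad_sound_mid 0.51 [362.7 205.6] [ 0.5292 -0.1286  0.013 ]
top checked_1_mid 0.53 [314.2 171.6] [0.6549 0.0356 0.013 ]
top tray_in 0.83 [212.8 227.2] [0.4716 0.392  0.003 ]
top sheet 0.67 [336.8 208.3] [ 0.5245 -0.0393  0.    ]
top sheet 0.29 [299.7 211.5] [0.5173 0.0902 0.    ]
top socket 0.48 [292.1 242.6] [0.4101 0.1188 0.    ]
top wire_brush_mid 0.87 [358.1 248.7] [ 0.3818 -0.1065  0.01  ]
top spanner_grip 0.67 [337.  206.5] [ 0.5298 -0.04    0.007 ]
pad_sound_mid 0.54 [359.0, 210.5, 17.7, 22.6]
   mm rect ((517.864990234375, -114.7753677368164), (65.61602783203125, 46.78797149658203), 15.68351936340332)
pad_broken_mid 0.74 [264.4, 281.0, 21.3, 21.6]
   mm rect ((291.5627136230469, 215.36122131347656), (66.91328430175781, 46.601444244384766), 44.263336181640625)
pad_broken_mid 0.73 [358.9, 248.9, 60.5, 13.1]
   mm rect ((382.80267333984375, -106.72474670410156), (200.3100128173828, 24.73497200012207), 83.28884887695312)
pad_broken_mid 0.53 [199.9, 281.6, 16.6, 13.2]
   mm rect ((288.1627197265625, 421.383605957031
[... 183 characters left out ...]
48510742188), 2.2134063243865967)
scene pad_sound_mid 0.94 [262.5 212.6] [ 0.522  -0.1217  0.013 ]
scene checked_1_mid 0.73 [330.4 242.9] [0.6528 0.0365 0.013 ]
scene tray_in 0.9 [445.5 185. ] [0.4569 0.3864 0.003 ]
scene sheet 0.83 [294.9 210.6] [ 0.5095 -0.0377  0.    ]
scene socket 0.72 [343.1 182.1] [0.4033 0.107  0.    ]
scene socket 0.58 [447.4 185. ] [0.4538 0.3934 0.    ]
scene wire_brush_mid 0.84 [265.9 182.4] [ 0.3899 -0.1097  0.01  ]
scene wire_brush_mid 0.56 [329.8 242.1] [0.6469 0.0358 0.01  ]
scene spanner_grip 0.66 [238.8 248.3] [ 0.638  -0.1808  0.007 ]
scene spanner_grip 0.38 [268.5 182.2] [ 0.3859 -0.1025  0.007 ]
scene spanner_grip 0.27 [370.1 237.8] [0.6414 0.1349 0.007 ]
```

```bash
python3 -c "
from bench import ctrl
print([a for a in dir(ctrl) if a[0]!='_'], ctrl.grasp_offset)"
```

```text
['IKError', 'close_job', 'get_image', 'grasp_offset', 'masks_of', 'pinpoint', 'read_state', 'spot_in'] 0.0187
```

View pics/top1c.png

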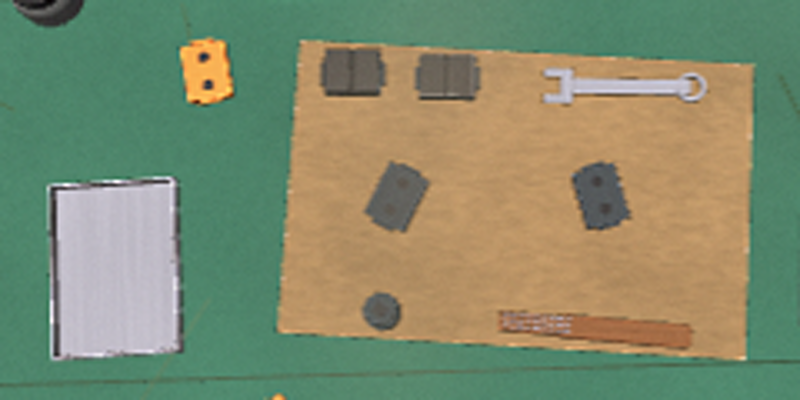

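View pics/scene1c.png

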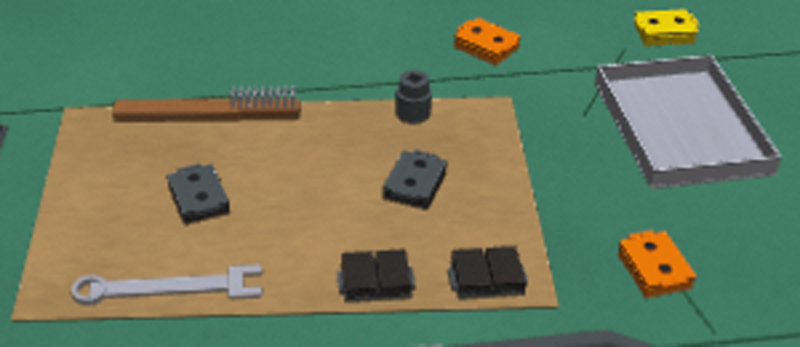

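```bash
python3 - <<'E'
from h import *
np.set_printoptions(precision=4,suppress=True)
p=ctrl.get_image("top"); im=p["color"].astype(int)
hsv=cv2.cvtColor(p["color"],cv2.COLOR_RGB2HSV)
for (u,v) in [(299,209),(361,208),(286,171),(314,172)]:
    x0,y0=u-18,v-18
    sub=p["color"][y0:y0+36,x0:x0+36]
    big=cv2.resize(sub,None,fx=8,fy=8,interpolation=cv2.INTER_CUBIC).astype(int)
    m=((big[:,:,0]-big[:,:,2])<35)&(big.sum(2)<330)
    m=m.astype(np.uint8); c,_=cv2.findContours(m,0,1)
    c=[k for k in c if cv2.contourArea(k)>6000 and cv2.pointPolygonTest(k,(144.,144.),False)>0]
    c=max(c,key=cv2.contourArea)[:,0]/8.+[x0-.44,y0-.44]
    w=pix2w(p,c,.022)[:,:2]*1000
    print((u,v),cv2.minAreaRect(w.astype(np.float32)))
def rectproj(cx,cy,a,z=.022):
    return 0
E
```

```text
(299, 209) ((524.0448608398438, 92.71829223632812), (46.50487518310547, 68.00436401367188), 62.38534164428711)
(361, 208) ((518.8674926757812, -116.9482421875), (68.3387680053711, 47.789634704589844), 13.815281867980957)
(286, 171) ((657.1486206054688, 135.41299438476562), (66.73274993896484, 49.02348327636719), 88.14430236816406)
(314, 172) ((648.9698486328125, 36.83073806762695), (66.62577819824219, 48.022953033447266), 87.09009552001953)
```

```bash
cat >> h.py <<'E'
def ori(psi,tilt=0):
    a=np.deg2rad(psi); y=np.array([np.cos(a),np.sin(a),0]); z=np.array([0,0,-1.]); x=np.cross(y,z)
    return R.from_matrix(np.c_[x,y,z])*R.from_euler("y",tilt,degrees=True)
def pose():
    s=ctrl.read_state(); return np.array(s["eef_pos"]),R.from_quat(s["tcp_rot"]),s
def plan(wps,start=None,grip=-1,vmax=58,wmax=9.8):
    """wps: list of (tcp pos, R). linear pos + slerp; prints rows"""
    p,r=start if start else pose()[:2]
    for (tp,tr) in wps:
        tp=np.array(tp,float); rv=(r.inv()*tr).as_rotvec(degrees=True); d=tp-p
        n=max(1,int(np.ceil(np.linalg.norm(d)*1000/vmax)),int(np.ceil(np.linalg.norm(rv)/wmax)))
        out=[]
        for i in range(n):
            rr=r*R.from_rotvec(rv*i/n,degrees=True)
            sh=rr.inv().apply(d/n)*1000
            out.append([grip,[float(round(v,1)) for v in sh],[float(round(v,2)) for v in rv/n]])
        print(n,str(out).replace(" ",""))
        p,r=tp,tr
def show():
    p,r,s=pose(); m=r.as_matrix()
    psi=np.rad2deg(np.arctan2(m[1,1],m[0,1])); tilt=(ori(psi).inv()*r).as_rotvec(degrees=True)
    print("t",round(s["clock"],2),"tcp",np.round(p*1000,1),"psi",round(psi,1),"tilt",np.round(tilt,1),"w",round(s["width"]*1000,1),"F",np.round(s["ft_force"],1),"q",np.round(s["q"],2))
E
python3 -c "
from h import *
show()
plan([((.52,.05,.2),ori(-27.6))])"
```

```text
t 1.1 tcp [163.6 654.9 197.9] psi 76.0 tilt [0. 0. 0.] w 85.4 F [-0.6 -0.6  0.1] q [-1.41  0.58  0.02  1.44 -0.01  1.13 -0.06]
13 [[-1,[-37.9,-38.5,-0.2],[-0.0,0.0,7.97]],[-1,[-42.8,-32.9,-0.2],[-0.0,0.0,7.97]],[-1,[-47.0,-26.6,-0.2],[-0.0,0.0,7.97]],[-1,[-50.2,-19.9,-0.2],[-0.0,0.0,7.97]],[-1,[-52.5,-12.7,-0.2],[-0.0,0.0,7.97]],[-1,[-53.7,-5.3,-0.2],[-0.0,0.0,7.97]],[-1,[-54.0,2.2,-0.2],[-0.0,0.0,7.97]],[-1,[-53.1,9.7,-0.2],[-0.0,0.0,7.97]],[-1,[-51.3,16.9,-0.2],[-0.0,0.0,7.97]],[-1,[-48.4,23.9,-0.2],[-0.0,0.0,7.97]],[-1,[-44.7,30.4,-0.2],[-0.0,0.0,7.97]],[-1,[-40.0,36.3,-0.2],[-0.0,0.0,7.97]],[-1,[-34.6,41.5,-0.2],[-0.0,0.0,7.97]]]
```

>>> step_arm([
  [-1, [-38, -38, 0], [0, 0, 8]],
  [-1, [-43, -33, 0], [0, 0, 8]],
  [-1, [-47, -27, 0], [0, 0, 8]],
  [-1, [-50, -20, 0], [0, 0, 8]],
  [-1, [-52, -13, 0], [0, 0, 8]],
  [-1, [-54, -5, 0], [0, 0, 8]],
  [-1, [-54, 2, 0], [0, 0, 8]],
  [-1, [-53, 10, 0], [0, 0, 8]],
  [-1, [-51, 17, 0], [0, 0, 8]],
  [-1, [-48, 24, 0], [0, 0, 8]],
  [-1, [-45, 30, 0], [0, 0, 8]],
  [-1, [-40, 36, 0], [0, 0, 8]],
  [-1, [-35, 41, 0], [0, 0, 8]],
], force=60)

```text
clock: 2.72
eef_pos: [0.5109, 0.0279, 0.1976]
tcp_rot: [0.87, 0.493, 0.004, -0.003]
ft_force: [0.5, 0.8, 0.8]
width: 0.0855
```

```bash
python3 -c "
from h import *
show()"
```

```text
t 2.73 tcp [510.9  27.9 197.6] psi -30.9 tilt [0.  0.6 0. ] w 85.5 F [0.5 0.8 0.8] q [-0.58  0.39  0.62  1.88 -0.28  0.95 -0.36]
```

>>> step_arm([
  [-1, [0, 0, 0], [0, -9.5, 0]],
  [-1, [0, 0, 0], [0, -9.5, 0]],
  [-1, [0, 0, 0], [0, -9.5, 0]],
  [-1, [0, 0, 0], [0, -9.5, 0]],
  [-1, [0, 0, 0], [0, -9.5, 0]],
  [-1, [0, 0, 0], [0, -9.5, 0]],
  [-1, [0, 0, 0], [0, -9.5, 0]],
])

```text
clock: 3.6
eef_pos: [0.5163, 0.0176, 0.2028]
tcp_rot: [0.73, 0.4, -0.483, 0.273]
ft_force: [-0.0, -0.3, 0.7]
width: 0.0857
```

```bash
python3 -c "
from h import *
show()"
```

```text
t 3.6 tcp [516.3  17.6 202.8] psi -32.1 tilt [ -0.7 -67.4   0.5] w 85.7 F [-0.  -0.3  0.7] q [-0.83  1.09  0.76  1.33  0.18  1.74 -0.71]
```

>>> step_arm([
  [-1, [0, 0, 0], [0, 10, 0]],
  [-1, [0, 0, 0], [0, 10, 0]],
  [-1, [0, 0, 0], [0, 10, 0]],
  [-1, [0, 0, 0], [0, 10, 0]],
  [-1, [0, 0, 0], [0, 10, 0]],
  [-1, [0, 0, 0], [0, 10, 0]],
  [-1, [0, 0, 0], [0, 10, 0]],
  [-1, [0, 0, 0], [0, 10, 0]],
  [-1, [0, 0, 0], [0, 10, 0]],
  [-1, [0, 0, 0], [0, 10, 0]],
])

```text
clock: 4.85
eef_pos: [0.5167, 0.0242, 0.1783]
tcp_rot: [0.842, 0.476, 0.221, -0.124]
ft_force: [0.3, 1.1, -0.7]
width: 0.0855
```

```bash
python3 -c "
from h import *
show()"
```

```text
t 4.85 tcp [516.7  24.2 178.3] psi -31.0 tilt [-0.1 29.4 -0. ] w 85.5 F [ 0.3  1.1 -0.7] q [ 0.03  0.34  0.26  2.13 -0.91  0.76  0.43]
```

```bash
python3 -c "
from h import *
plan([((.52,-.03,.2),ori(10,35)),((.52,-.03,.2),ori(10,60))])"
```

```text
5 [[-1,[-5.7,6.2,-8.2],[4.38,1.08,-6.94]],[-1,[-6.2,4.8,-8.7],[4.38,1.08,-6.94]],[-1,[-6.5,3.3,-9.1],[4.38,1.08,-6.94]],[-1,[-6.6,1.8,-9.5],[4.38,1.08,-6.94]],[-1,[-6.6,0.3,-9.7],[4.38,1.08,-6.94]]]
3 [[-1,[0.0,0.0,0.0],[-0.0,8.33,0.0]],[-1,[0.0,0.0,0.0],[-0.0,8.33,0.0]],[-1,[0.0,0.0,0.0],[-0.0,8.33,0.0]]]
```

>>> step_arm([
  [-1, [-6, 6, -8], [4.4, 1.1, -7]],
  [-1, [-6, 5, -9], [4.4, 1.1, -7]],
  [-1, [-6.5, 3, -9], [4.4, 1.1, -7]],
  [-1, [-6.5, 2, -9.5], [4.4, 1.1, -7]],
  [-1, [-6.5, 0, -9.5], [4.4, 1.1, -7]],
  [-1, [0, 0, 0], [0, 8.4, 0]],
  [-1, [0, 0, 0], [0, 8.4, 0]],
  [-1, [0, 0, 0], [0, 8.4, 0]],
])

```text
clock: 5.85
eef_pos: [0.5199, -0.0345, 0.2041]
tcp_rot: [0.543, 0.668, 0.327, -0.389]
ft_force: [1.1, 0.2, -0.9]
width: 0.0856
```

```bash
python3 -c "
from h import *
show()"
```

```text
t 5.85 tcp [519.9 -34.5 204.1] psi 11.3 tilt [-0.8 61.2 -0.5] w 85.6 F [ 1.1  0.2 -0.9] q [ 0.47  0.8   0.06  1.58 -0.76  1.63  1.05]
```

```bash
cat >> h.py <<'E'
def tcp(E,o,d): return np.array(E)+d/1000*o.apply([0,0,1])
E
python3 -c "
from h import *
o=ori(-27.6,25); E=(.524,.093,.019)
plan([(tcp(E,o,-50),o)])
p=ctrl.get_image('scene'); 
im=p['color'][:,:,::-1].copy()
for (cx,cy,a) in ((.524,.0927,-27.6),(.519,-.117,13.8)):
    r=R.from_euler('z',a,degrees=True); q=r.apply(np.array([[34,12,0],[34,-12,0],[30,-23,0],[-30,-23,0],[-34,-12,0],[-34,12,0],[-30,23,0],[30,23,0]])/1000)+[cx,cy,.022]
    cv2.polylines(im,[np.round(w2pix(p,q)*16).astype(int)],True,(0,255,255),1,shift=4)
c=im[150:270,200:400]; cv2.imwrite('pics/ov.png',cv2.resize(c,None,fx=4,fy=4))
"
```

```text
6 [[-1,[-11.8,2.3,27.0],[-4.4,-5.84,4.91]],[-1,[-8.8,1.0,28.2],[-4.4,-5.84,4.91]],[-1,[-5.9,-0.5,28.9],[-4.4,-5.84,4.91]],[-1,[-3.0,-2.4,29.3],[-4.4,-5.84,4.91]],[-1,[-0.3,-4.5,29.2],[-4.4,-5.84,4.91]],[-1,[2.1,-6.8,28.7],[-4.4,-5.84,4.91]]]
```

View pics/ov.png

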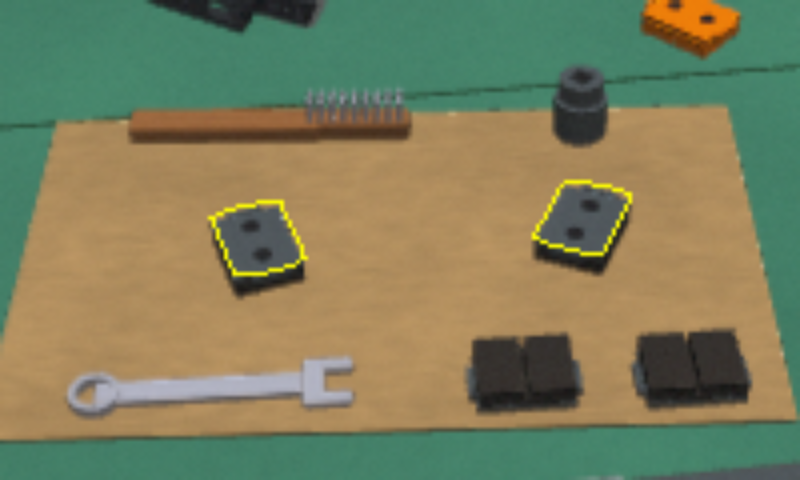

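The fitted outlines lie on the two dark pads in the second camera too. Left of the overlay is pad B at about (258,240), and right is pad A at about (585,218). The candidates are the two dark plate-up pads on the cardboard. The orange and yellow ones are look-alikes, and the checked pair shows slotted linings. I'll start with A.

>>> step_arm([
  [-1, [-12, 2, 27], [-4.4, -5.8, 4.9]],
  [-1, [-9, 1, 28], [-4.4, -5.8, 4.9]],
  [-1, [-6, -0.5, 29], [-4.4, -5.8, 4.9]],
  [-1, [-3, -2.4, 29], [-4.4, -5.8, 4.9]],
  [-1, [0, -4.5, 29], [-4.4, -5.8, 4.9]],
  [-1, [2, -7, 25], [-4.4, -5.8, 4.9]],
  [-1, [0, 0, 0], [0, 0, 0]],
])

```text
clock: 6.78
eef_pos: [0.5125, 0.0691, 0.0593]
tcp_rot: [0.842, 0.497, 0.18, -0.104]
ft_force: [0.5, 1.1, -0.3]
width: 0.0858
```

```bash
python3 -c "
from h import *
show()
o=ori(-27.6,25); E=(.524,.093,.019)
plan([(tcp(E,o,-10),o),(tcp(E,o,15),o)],vmax=25)"
```

```text
t 6.78 tcp [512.5  69.1  59.3] psi -29.0 tilt [-0.3 24.  -0.1] w 85.8 F [ 0.5  1.1 -0.3] q [ 0.09  0.51 -0.05  2.23 -1.06  0.4   0.53]
2 [[-1,[3.8,-0.7,18.8],[0.4,0.52,-0.56]],[-1,[3.7,-0.6,18.8],[0.4,0.52,-0.56]]]
2 [[-1,[0.0,0.0,12.5],[0.0,0.0,0.0]],[-1,[0.0,0.0,12.5],[0.0,0.0,0.0]]]
```

```bash
python3 -c "
from h import *
o=ori(-27.6,16); E=(.524,.093,.019)
plan([(tcp(E,o,-15),o),(tcp(E,o,15),o)],vmax=25)"
```

```text
2 [[-1,[5.0,-0.7,16.3],[0.35,-3.98,-0.59]],[-1,[6.1,-0.6,16.0],[0.35,-3.98,-0.59]]]
2 [[-1,[0.0,0.0,15.0],[0.0,0.0,0.0]],[-1,[0.0,0.0,15.0],[0.0,0.0,0.0]]]
```

>>> step_arm([
  [-1, [5, -0.7, 5], [0.4, -4.5, -0.6]],
  [-1, [6, -0.6, 16], [0.4, -4, -0.6]],
  [-1, [0, 0, 8], [0, 0, 0]],
])

```text
clock: 7.15
eef_pos: [0.5228, 0.0835, 0.038]
tcp_rot: [0.848, 0.513, 0.115, -0.068]
ft_force: [0.4, -1.1, -0.6]
width: 0.0852
```

```bash
python3 -c "
from h import *
show()
o=ori(-27.6,16); E=(.524,.093,.019)
plan([(tcp(E,o,15),o)],vmax=25)"
```

```text
t 7.15 tcp [522.8  83.5  38. ] psi -27.6 tilt [-0.2 15.3 -0. ] w 85.2 F [ 0.4 -1.1 -0.6] q [-0.2   0.55  0.17  2.16 -0.83  0.43  0.22]
2 [[-1,[1.9,-1.7,17.9],[0.09,0.34,0.0]],[-1,[1.8,-1.7,17.9],[0.09,0.34,0.0]]]
```

>>> step_arm([
  [-1, [1.9, -1.7, 17], [0, 0.3, 0]],
  [-1, [1.8, -1.7, 16], [0, 0.3, 0]],
  [-1, [0, 0, 0], [0, 0, 0]],
  [0.5, [0, 0, 0], [0, 0, 0]],
  [0.5, [0, 0, 0], [0, 0, 0]],
  [0.5, [0, 0, 0], [0, 0, 0]],
  [0.5, [0, 0, 0], [0, 0, 0]],
  [0.5, [0, 0, 0], [0, 0, 0]],
], force=60)

```text
clock: 8.15
eef_pos: [0.5267, 0.0891, 0.0087]
tcp_rot: [0.849, 0.51, 0.121, -0.069]
ft_force: [-0.4, -0.9, 0.5]
width: 0.0217
```

```bash
python3 -c "
from h import *
show()
for c in('scene','top'):
    p=ctrl.get_image(c); im=p['color'][:,:,::-1]
    w=w2pix(p,[.524,.093,.03])[0].astype(int); 
    cv2.imwrite('pics/g1%s.png'%c,cv2.resize(im[max(0,w[1]-50):w[1]+50,w[0]-65:w[0]+65],None,fx=5,fy=5))
"
```

```text
t 8.15 tcp [526.7  89.1   8.7] psi -28.0 tilt [-0.4 16.1 -0.1] w 21.7 F [-0.4 -0.9  0.5] q [-0.13  0.6   0.06  2.18 -0.92  0.34  0.31]
```

View pics/g1scene.png

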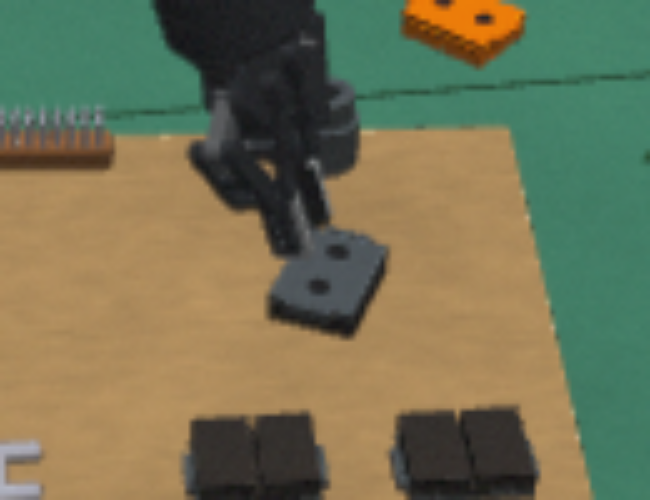

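View pics/g1top.png

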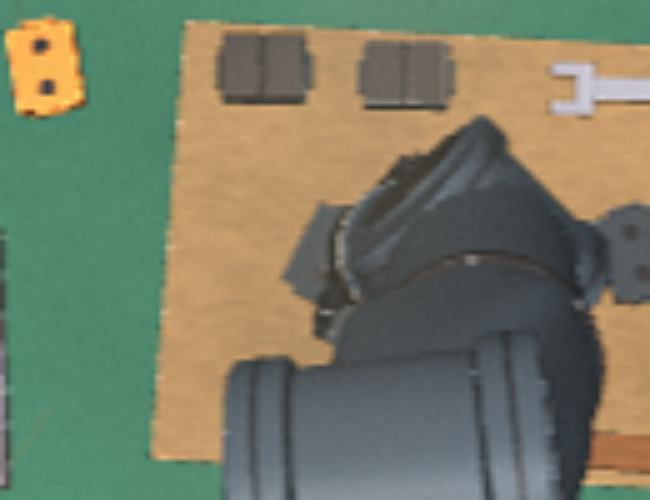

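The fingers closed to 22 mm on nothing. In the pictures, pad A has slid a little toward +y: the grip was about 6 mm off-centre and squeezed it out. I'll open, back off and measure again.

>>> step_arm([
  [-1, [0, 0, -15], [0, 0, 0]],
  [-1, [0, 0, -30], [0, 0, 0]],
  [-1, [-30, 0, -50], [0, 0, 0]],
  [-1, [-50, 0, -30], [0, 0, 0]],
  [-1, [-55, 0, -10], [0, 0, 0]],
  [-1, [-55, 0, 0], [0, 0, 0]],
])

```text
clock: 9.0
eef_pos: [0.4237, -0.1063, 0.0894]
tcp_rot: [0.845, 0.515, 0.122, -0.068]
ft_force: [0.1, -0.3, -0.3]
width: 0.0856
```

```bash
cat >> h.py <<'E'
def findpads(cam="top",z=.022,near=None,tag=None):
    p=ctrl.get_image(cam); im=p["color"]
    if tag: cv2.imwrite(f"pics/{tag}.png",im[:,:,::-1])
    return p
def fitpad(p,xy,z=.022,h=20,name=None):
    u,v=np.round(w2pix(p,[*xy,z])[0]).astype(int); x0,y0=u-h,v-h
    sub=p["color"][y0:y0+2*h,x0:x0+2*h]
    big=cv2.resize(sub,None,fx=8,fy=8,interpolation=cv2.INTER_CUBIC).astype(int)
    m=(((big[:,:,0]-big[:,:,2])<35)&(big.sum(2)<330)).astype(np.uint8)
    c,_=cv2.findContours(m,0,1); c=max(c,key=cv2.contourArea)[:,0]/8.+[x0-.44,y0-.44]
    if name: cv2.imwrite(f"pics/{name}.png",np.clip(np.hstack([big[:,:,::-1],np.dstack([m*255]*3)]),0,255).astype(np.uint8))
    w=pix2w(p,c,z)[:,:2]*1000
    (cx,cy),(a,b),ang=cv2.minAreaRect(w.astype(np.float32))
    if a<b: a,b,ang=b,a,ang-90
    return np.round([cx,cy,a,b,ang],1)
E
python3 -c "
from h import *
show()
p=ctrl.get_image('top')
print(fitpad(p,(.53,.10),name='fA'))
cv2.imwrite('pics/t2.png',cv2.resize(p['color'][140:270,220:420,::-1],None,fx=4,fy=4))
"
```

```text
t 9.0 tcp [ 423.7 -106.3   89.4] psi -27.4 tilt [-0.6 16.1 -0.1] w 85.6 F [ 0.1 -0.3 -0.3] q [ 0.19  0.41  0.27  2.24 -0.72  0.61  0.58]
[524.1  92.6  67.7  46.3 -27.6]
```

View pics/t2.png

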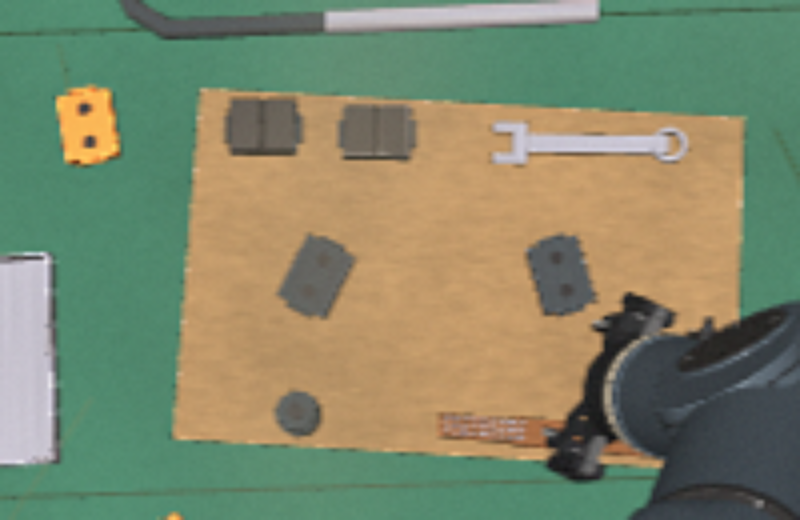

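```bash
python3 -c "
from h import *
for c in ('scene','top'):
    p=ctrl.get_image(c); im=cv2.resize(p['color'][:,:,::-1],None,fx=4,fy=4)
    t,r,s=pose()
    P=np.array([[0,0,0],[0,.043,-.013],[0,-.043,-.013],[.011,.043,-.013],[-.011,.043,-.013],[0,0,-.054-.019]])
    q=w2pix(p,t+r.apply(P))*4+1.5
    for k,(u,v) in enumerate(q): cv2.circle(im,(int(u),int(v)),4,[(0,0,255),(0,255,255),(0,255,255),(255,255,0),(255,255,0),(255,0,255)][k],2)
    u,v=q[0].astype(int); cv2.imwrite(f'pics/chk{c}.png',im[max(v-300,0):v+250,u-300:u+300])
"
```

```text
(no output)
```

View pics/chkscene.png

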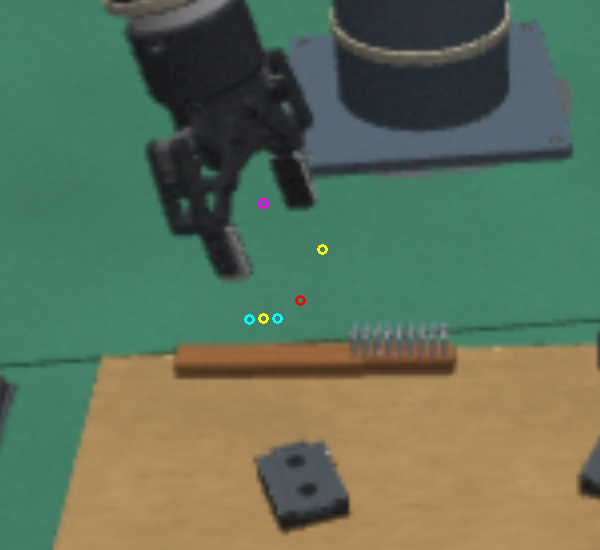

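View pics/chktop.png

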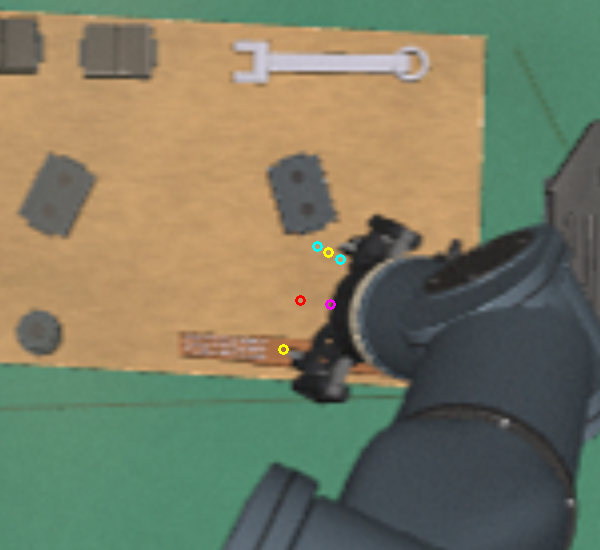

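```bash
cat >> h.py <<'E'
def chk(c,name,P=None):
    p=ctrl.get_image(c); 
    t,r,s=pose(); im=cv2.resize(p['color'][:,:,::-1],None,fx=4,fy=4)
    h=s["width"]/2; 
    P=np.array([[0,0,0],[0,h,-.013],[0,-h,-.013],[0,h,0],[0,-h,0],[0,0,-.073]])
    q=w2pix(p,t+r.apply(P))*4+1.5
    for k,(u,v) in enumerate(q): cv2.circle(im,(int(u),int(v)),4,[(0,0,255),(0,255,255),(0,255,255),(255,255,0),(255,255,0),(255,0,255)][k],2)
    u,v=q[0].astype(int); cv2.imwrite(f'pics/{name}.png',im[max(v-250,0):v+250,max(u-300,0):u+300])
E
python3 -c "
from h import *
show(); chk('scene','c2'); show()
"
```

```text
t 9.15 tcp [ 422.4 -107.6   88.3] psi -27.8 tilt [-0.4 16.  -0.1] w 85.2 F [-0.2  0.8  0.5] q [ 0.19  0.41  0.27  2.24 -0.72  0.61  0.57]
t 9.2 tcp [ 423.3 -105.8   88.5] psi -27.6 tilt [-0.4 16.1 -0.1] w 85.6 F [ 0.3  0.8 -0.3] q [ 0.19  0.41  0.27  2.24 -0.72  0.61  0.57]
```

View pics/c2.png

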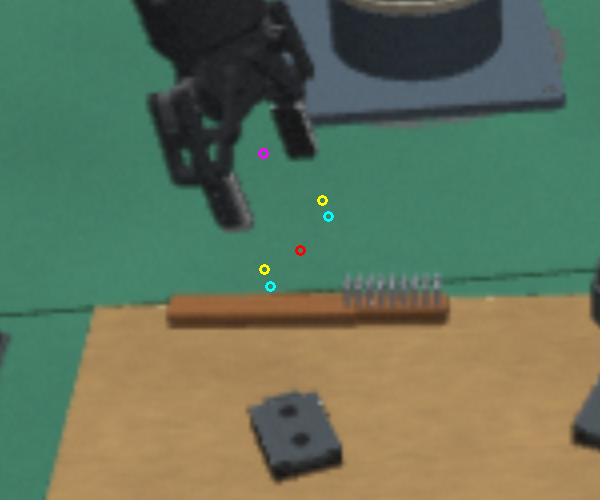

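```bash
python3 -c "
from h import *
for c in('scene','top'):
    p=ctrl.get_image(c); im=cv2.resize(cv2.imread(f'pics/{c}0.png'),None,fx=4,fy=4,interpolation=cv2.INTER_CUBIC)
    t=np.array([.1635,.6544,.197]); r=R.from_quat([.122,.9925,0,0])
    P=np.array([[0,0,0],[0,.0425,-.013],[0,-.0425,-.013],[0,.0425,0],[0,-.0425,0],[0,0,-.073]])
    q=w2pix(p,t+r.apply(P))*4+1.5
    for k,(u,v) in enumerate(q): cv2.circle(im,(int(u),int(v)),4,[(0,0,255),(0,255,255),(0,255,255),(255,255,0),(255,255,0),(255,0,255)][k],2)
    u,v=q[0].astype(int); print(u,v); cv2.imwrite(f'pics/s{c}.png',im[max(v-250,0):v+250,max(u-300,0):u+300])
"
```

```text
2037 282
416 1318
```

View pics/sscene.png

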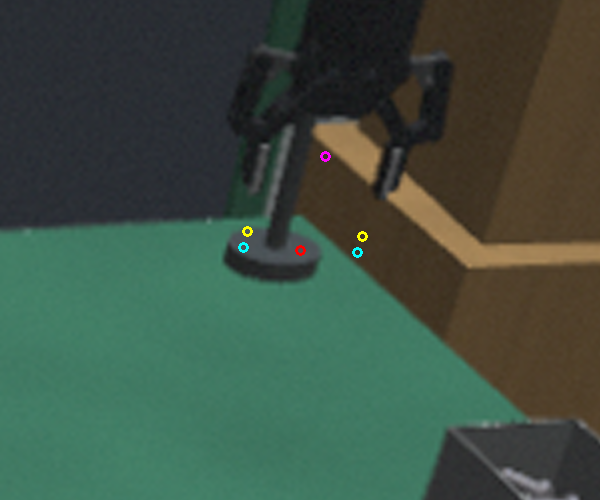

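View pics/stop.png

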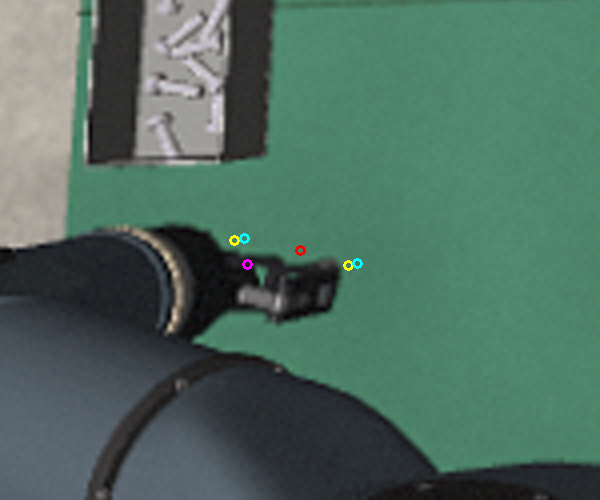

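```bash
python3 -c "
from h import *
for c in('scene','top'):
    p=ctrl.get_image(c); im=cv2.resize(p['color'][:,:,::-1],None,fx=4,fy=4,interpolation=cv2.INTER_CUBIC)
    for a in np.linspace(0,6.28,13):
        pass
    print(c,w2pix(p,[[0,0,0],[0,0,.1]]))
    t,r,s=pose()
    u,v=(w2pix(p,t)[0]*4).astype(int); y0,x0=max(v-250,0),max(u-300,0); print('crop origin',x0,y0,t)
    cv2.imwrite(f'pics/r{c}.png',im[y0:v+250,x0:u+300])
    u,v=(w2pix(p,[0,0,0])[0]*4).astype(int)
    cv2.drawMarker(im,(u,v),(0,0,255),0,30,3)
    cv2.imwrite(f'pics/b{c}.png',im[max(v-250,0):v+250,max(u-300,0):u+300])
"
```

```text
scene [[294.651599   115.49528382]
 [293.38345814  88.95699954]]
crop origin 764 414 [ 0.42423062 -0.10360593  0.08876443]
top [[330.57119086 366.70072835]
 [330.85781392 373.66679901]]
crop origin 1133 687 [ 0.42426195 -0.10357736  0.08875497]
```

View pics/rtop.png

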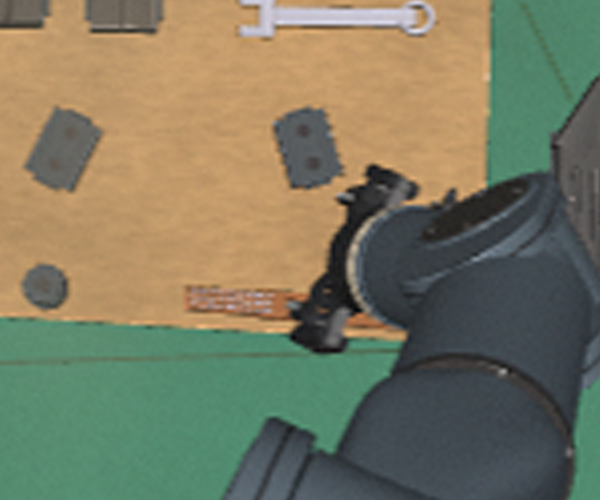

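View pics/btop.png

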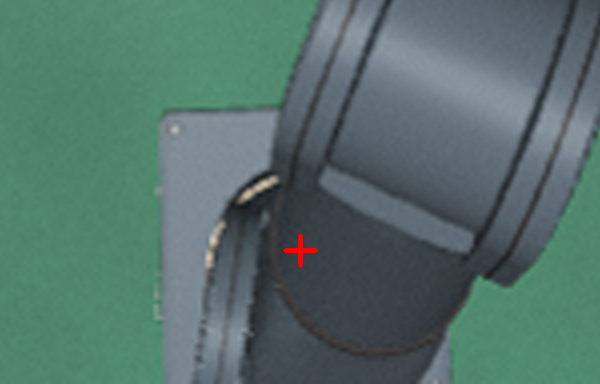

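View pics/bscene.png

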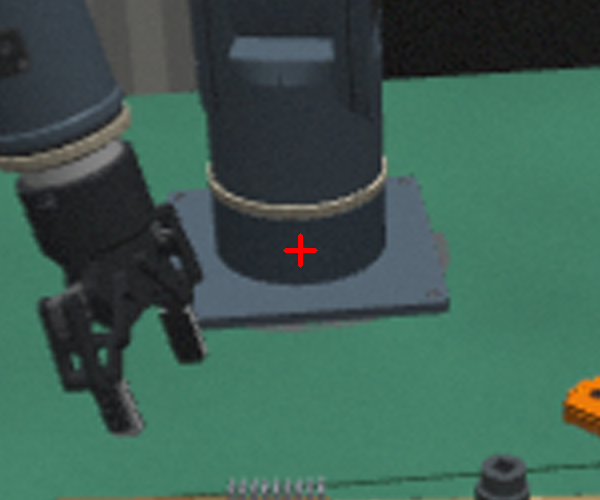

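```bash
python3 -c "
from h import *
ps=ctrl.get_image('scene'); pt=ctrl.get_image('top')
def ray(p,uv):
    a=pix2w(p,uv,0)[0]; b=pix2w(p,uv,.3)[0]; return a,(b-a)/np.linalg.norm(b-a)
def tri(us,ut):
    a,d=ray(ps,us); b,e=ray(pt,ut)
    A=np.c_[d,-e]; k=np.linalg.lstsq(A,b-a,rcond=None)[0]; P=a+d*k[0];Q=b+e*k[1]; return (P+Q)/2*1000,np.linalg.norm(P-Q)*1000
print(tri(((764+240)/4,(414+228)/4),((1133+348)/4,(687+197)/4)))
print(tri(((764+303)/4,(414+157)/4),((1133+297)/4,(687+307)/4)))
t,r,s=pose()
print((t+r.apply([[0,.043,-.013],[0,-.043,-.013]]))*1000)
print(s['ft_force'])
"
```

```text
(array([ 461.42165064, -138.92633611,  135.03236395]), np.float64(1.09317744170457))
(array([376.54607427, -96.50855905, 130.62712437]), np.float64(1.1349782184887052))
[[ 460.63665432 -126.5525746   101.58316133]
 [ 384.20663338  -87.1319533   100.90014307]]
[-0.09157528 -0.22368916  0.30083326]
```

Base and pads agree with the cameras, but the fingertips show about 33 mm behind the reported position along the tool axis. I'll shut the fingers here and triangulate the shut tip.

>>> step_arm([
  [1, [0, 0, 0], [0, 0, 0]],
  [1, [0, 0, 0], [0, 0, 0]],
  [1, [0, 0, 0], [0, 0, 0]],
  [1, [0, 0, 0], [0, 0, 0]],
  [1, [0, 0, 0], [0, 0, 0]],
  [1, [0, 0, 0], [0, 0, 0]],
])

```text
clock: 10.25
eef_pos: [0.4246, -0.1024, 0.0889]
tcp_rot: [0.845, 0.517, 0.122, -0.07]
ft_force: [-0.8, 0.8, 0.1]
width: 0.0001
```

```bash
python3 -c "
from h import *
show(); chk('scene','d1'); chk('top','d2'); show()
"
```

```text
t 10.25 tcp [ 424.6 -102.4   88.9] psi -27.1 tilt [-0.5 16.1 -0.1] w 0.1 F [-0.8  0.8  0.1] q [ 0.19  0.41  0.27  2.24 -0.72  0.61  0.57]
t 10.35 tcp [ 424.6 -102.4   88.9] psi -27.1 tilt [-0.5 16.1 -0.1] w 0.1 F [ 0.7 -0.6  0.2] q [ 0.18  0.41  0.27  2.24 -0.72  0.61  0.57]
```

View pics/d1.png

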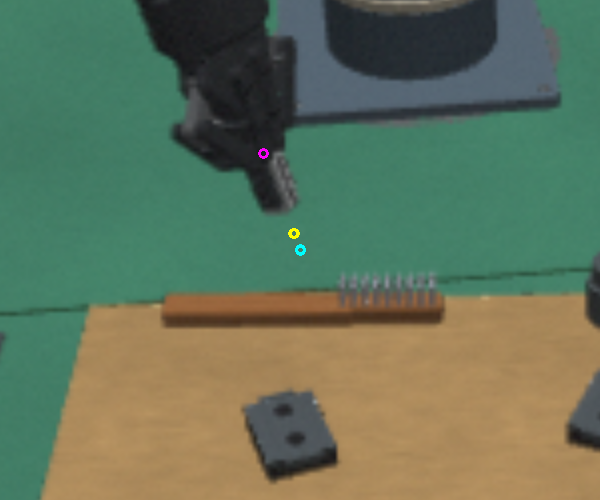

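View pics/d2.png

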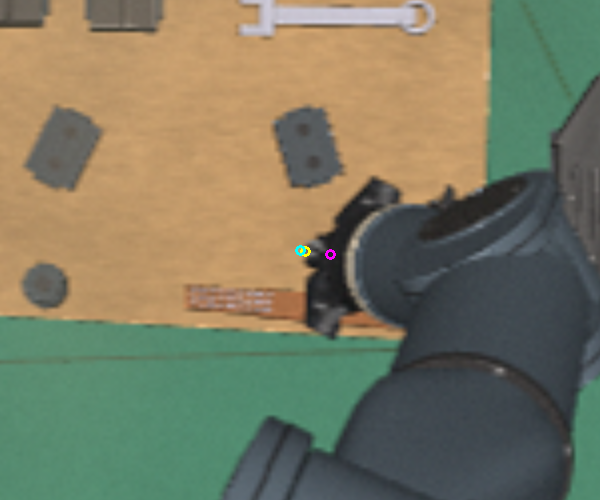

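>>> step_arm([
  [1, [0, 0, -25], [0, -10, 0]],
  [1, [0, 0, -25], [0, -10, 0]],
  [1, [0, 0, 0], [0, -10, 0]],
  [1, [0, 0, 0], [0, -10, 0]],
  [1, [0, 0, 0], [0, -10, 0]],
  [1, [0, 0, 0], [0, -10, 0]],
  [1, [0, 0, 0], [0, -10, 0]],
  [1, [0, 0, 0], [0, 0, 0]],
])

```text
clock: 11.35
eef_pos: [0.422, -0.108, 0.1213]
tcp_rot: [0.776, 0.476, -0.352, 0.216]
ft_force: [-0.5, -0.9, -0.5]
width: -0.0002
```

```bash
python3 -c "
from h import *
show(); chk('scene','e1'); chk('top','e2'); show()
"
```

```text
t 11.35 tcp [ 422.  -108.   121.3] psi -26.9 tilt [ -0.  -48.8   0. ] w -0.2 F [-0.5 -0.9 -0.5] q [-0.84  0.89  0.84  1.93  0.11  1.04 -0.6 ]
t 11.45 tcp [ 421.  -110.6  124.3] psi -27.3 tilt [ -0.2 -48.4   0.1] w -0.1 F [ 0.3 -0.5  0.7] q [-0.84  0.88  0.85  1.93  0.11  1.03 -0.6 ]
```

View pics/e1.png

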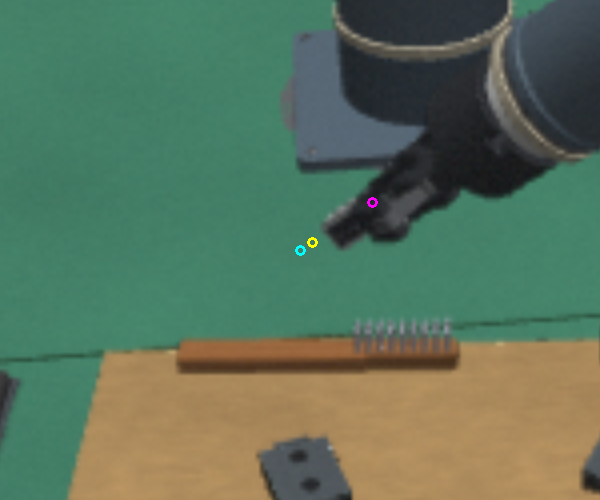

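View pics/e2.png

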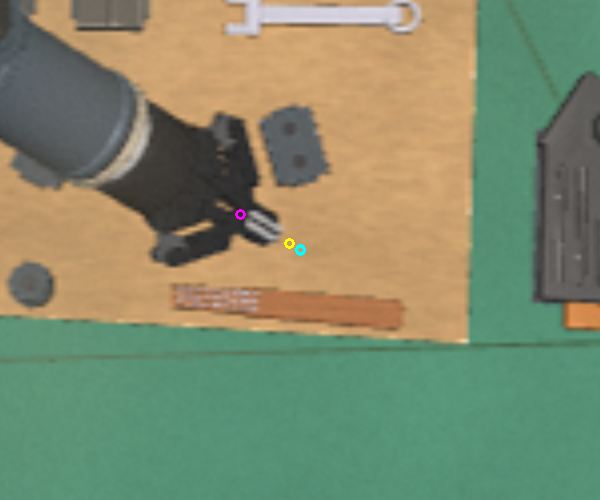

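The offset lies along the tool axis. At this −48° tilt the real tip is also about 32 mm behind the reported TCP in both views. I'll plan with that offset.

```bash
python3 -c "
from h import *
o=ori(-27.6,16); E=(.524,.093,.019)
print(tcp(E,o,-10))
plan([(tcp(E,o,-20)+[0,-.01,.04],o)])"
```

```text
[0.52272298 0.09055729 0.02861262]
7 [[-1,[25.2,0.4,-18.5],[0.04,9.2,0.04]],[-1,[27.8,0.3,-14.2],[0.04,9.2,0.04]],[-1,[29.7,0.3,-9.6],[0.04,9.2,0.04]],[-1,[30.9,0.3,-4.7],[0.04,9.2,0.04]],[-1,[31.2,0.3,0.3],[0.04,9.2,0.04]],[-1,[30.8,0.3,5.3],[0.04,9.2,0.04]],[-1,[29.5,0.2,10.2],[0.04,9.2,0.04]]]
```

>>> step_arm([
  [-1, [25, 0, -18], [0, 9.2, 0]],
  [-1, [28, 0, -14], [0, 9.2, 0]],
  [-1, [30, 0, -10], [0, 9.2, 0]],
  [-1, [31, 0, -5], [0, 9.2, 0]],
  [-1, [31, 0, 0], [0, 9.2, 0]],
  [-1, [31, 0, 5], [0, 9.2, 0]],
  [-1, [30, 0, 10], [0, 9.2, 0]],
  [-1, [0, 0, 0], [0, 0, 0]],
])

```text
clock: 12.45
eef_pos: [0.5252, 0.0671, 0.1035]
tcp_rot: [0.849, 0.502, 0.148, -0.068]
ft_force: [-0.6, -0.1, 0.0]
width: 0.0855
```

```bash
python3 -c "
from h import *
show()
o=ori(-27.6,16); E=(.524,.093,.019)
plan([(tcp(E,o,5),o),(tcp(E,o,35),o)],vmax=35)"
```

```text
t 12.45 tcp [525.2  67.1 103.5] psi -29.1 tilt [-1.9 18.7 -0.3] w 85.5 F [-0.6 -0.1  0. ] q [-0.13  0.42  0.16  2.15 -0.75  0.5   0.15]
3 [[-1,[-2.1,-5.5,30.6],[0.76,-0.9,-0.3]],[-1,[-1.6,-5.1,30.7],[0.76,-0.9,-0.3]],[-1,[-1.1,-4.7,30.7],[0.76,-0.9,-0.3]]]
1 [[-1,[0.0,0.0,30.0],[0.0,0.0,0.0]]]
```

>>> step_arm([
  [-1, [-2, -5.5, 31], [0.8, -0.9, -0.3]],
  [-1, [-1.6, -5, 31], [0.8, -0.9, -0.3]],
  [-1, [-1, -4.7, 26], [0.8, -0.9, -0.3]],
  [-1, [0, 0, 10], [0, 0, 0]],
  [-1, [0, 0, 0], [0, 0, 0]],
])

```text
clock: 13.08
eef_pos: [0.5291, 0.0899, 0.0148]
tcp_rot: [0.848, 0.513, 0.119, -0.064]
ft_force: [-0.2, -0.8, -0.2]
width: 0.0854
```

```bash
python3 -c "
from h import *
show()
o=ori(-27.6,16); E=(.524,.093,.019)
plan([(tcp(E,o,45),o)],vmax=20)"
```

```text
t 13.07 tcp [529.1  89.9  14.8] psi -27.8 tilt [-0.8 15.5 -0.1] w 85.4 F [-0.2 -0.8 -0.2] q [-0.13  0.59  0.06  2.17 -0.85  0.34  0.23]
3 [[-1,[0.6,-2.2,13.6],[0.27,0.17,0.02]],[-1,[0.6,-2.1,13.7],[0.27,0.17,0.02]],[-1,[0.5,-2.1,13.7],[0.27,0.17,0.02]]]
```

>>> step_arm([
  [-1, [0.6, -2.2, 14], [0.3, 0.2, 0]],
  [-1, [0.6, -2, 14], [0.3, 0.2, 0]],
  [-1, [0.5, -2, 10], [0.3, 0.2, 0]],
  [-1, [0, 0, 0], [0, 0, 0]],
])

```text
clock: 13.58
eef_pos: [0.5321, 0.1018, -0.0175]
tcp_rot: [0.847, 0.514, 0.122, -0.07]
ft_force: [-0.6, -0.1, 0.5]
width: 0.0853
```

```bash
python3 -c "
from h import *
show()
o=ori(-27.6,16); E=(.524,.093,.019)
plan([(tcp(E,o,45),o)],vmax=20)
chk('scene','f1')"
```

```text
t 13.57 tcp [532.1 101.8 -17.5] psi -27.6 tilt [-0.4 16.1 -0.1] w 85.3 F [-0.6 -0.1  0.5] q [-0.07  0.65 -0.05  2.17 -0.92  0.25  0.3 ]
1 [[-1,[-1.0,-3.2,6.7],[0.34,-0.15,0.13]]]
```

View pics/f1.png

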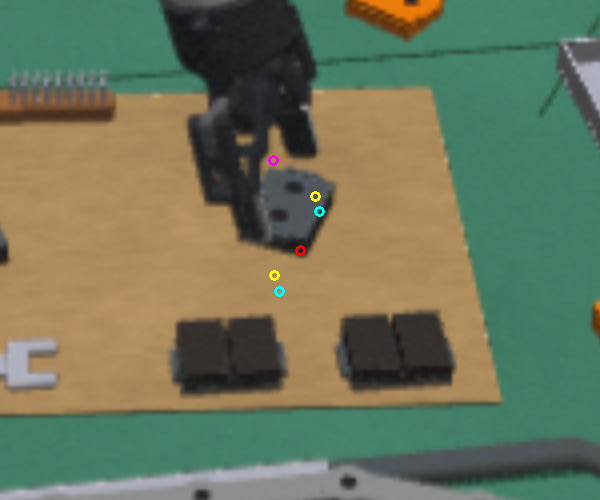

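>>> step_arm([
  [-1, [-1, -3, 6], [0, 0, 0]],
  [-1, [-0.5, 0, 6], [0, 0, 0]],
  [-1, [0, 0, 0], [0, 0, 0]],
])

```text
clock: 14.0
eef_pos: [0.5309, 0.1045, -0.029]
tcp_rot: [0.846, 0.513, 0.122, -0.069]
ft_force: [0.3, 0.5, 0.9]
width: 0.0858
```

```bash
python3 -c "
from h import *
show()
o=ori(-27.6,16); E=(.524,.093,.019)
plan([(tcp(E,o,50),o)],vmax=20)
p=ctrl.get_image('scene');t,r,s=pose()
q=w2pix(p,t+r.apply([[.011,.043,-.045],[-.011,.043,-.045],[.011,-.043,-.045],[-.011,-.043,-.045]]))
im=cv2.resize(p['color'][:,:,::-1],None,fx=6,fy=6,interpolation=cv2.INTER_CUBIC)
for u,v in q: cv2.circle(im,(int(u*6+2.5),int(v*6+2.5)),4,(0,255,255),1)
u,v=(q.mean(0)*6).astype(int); cv2.imwrite('pics/f2.png',im[v-300:v+250,u-350:u+350])"
```

```text
t 14.0 tcp [530.9 104.5 -29. ] psi -27.6 tilt [-0.5 16.2 -0.1] w 85.8 F [0.3 0.5 0.9] q [-0.05  0.67 -0.09  2.18 -0.96  0.21  0.34]
1 [[-1,[0.3,-0.8,0.2],[0.46,-0.17,0.15]]]
```

View pics/f2.png

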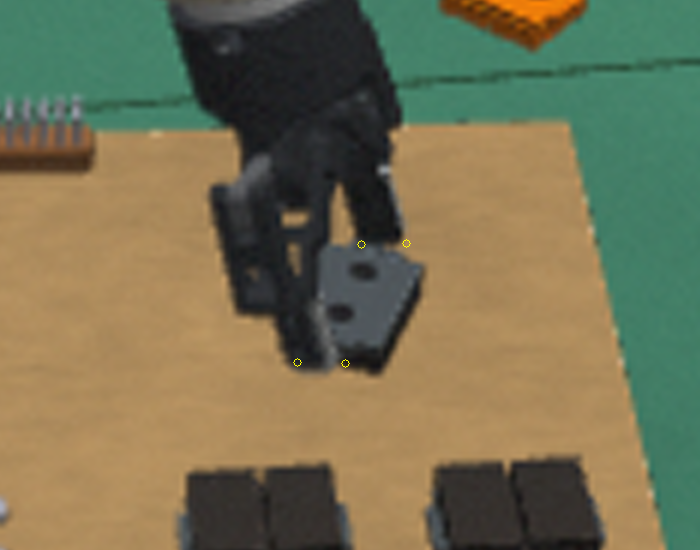

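```bash
python3 -c "
from h import *
p=ctrl.get_image('scene');t,r,s=pose()
im=cv2.resize(p['color'][:,:,::-1],None,fx=6,fy=6,interpolation=cv2.INTER_CUBIC)
rr=R.from_euler('z',-27.6,degrees=True); O=np.array([[34,12,0],[34,-12,0],[30,-12,0],[30,-23,0],[-30,-23,0],[-30,-12,0],[-34,-12,0],[-34,12,0],[-30,12,0],[-30,23,0],[30,23,0],[30,12,0]])/1000
for z,c in((.022,(0,255,255)),(.016,(0,165,255))):
    q=w2pix(p,rr.apply(O)+[.524,.093,z])*6+2.5
    cv2.polylines(im,[np.round(q).astype(int)],True,c,1)
for h,c in((.043,(255,255,0)),(.034,(0,255,0))):
  for sg in(1,-1):
    b=-.045 if h>.04 else -.041
    q=w2pix(p,t+r.apply([[.011,sg*h,b],[-.011,sg*h,b],[-.011,sg*h,b-.02],[.011,sg*h,b-.02]]))*6+2.5
    cv2.polylines(im,[np.round(q).astype(int)],True,c,1)
u,v=(w2pix(p,[.524,.093,.02])[0]*6).astype(int); cv2.imwrite('pics/f3.png',im[v-200:v+200,u-250:u+250])"
```

```text
(no output)
```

View pics/f3.png

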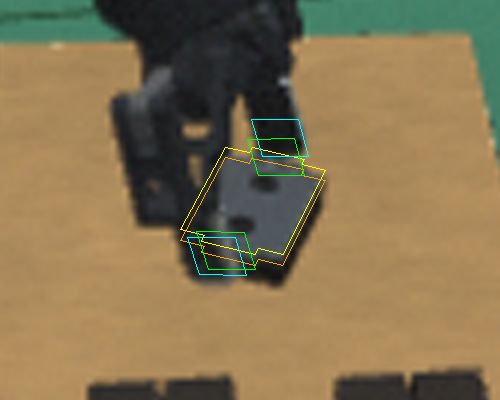

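>>> step_arm([
  [-1, [4, -0.5, 0], [0, 0, 0]],
  [-1, [0, 0, 0], [0, 0, 0]],
  [0, [0, 0, 0], [0, 0, 0]],
  [0, [0, 0, 0], [0, 0, 0]],
  [0, [0, 0, 0], [0, 0, 0]],
  [0, [0, 0, 0], [0, 0, 0]],
], force=50)

```text
clock: 14.85
eef_pos: [0.5327, 0.1082, -0.0266]
tcp_rot: [0.846, 0.513, 0.123, -0.069]
ft_force: [0.5, 0.3, -0.3]
width: 0.066
```

```bash
python3 -c "
from h import *
show()
p=ctrl.get_image('scene')
im=cv2.resize(p['color'][:,:,::-1],None,fx=6,fy=6,interpolation=cv2.INTER_CUBIC)
u,v=(w2pix(p,[.524,.093,.02])[0]*6).astype(int); cv2.imwrite('pics/f4.png',im[v-200:v+200,u-250:u+250])"
```

```text
t 14.85 tcp [532.7 108.2 -26.6] psi -27.6 tilt [-0.5 16.2 -0.1] w 66.0 F [ 0.5  0.3 -0.3] q [-0.07  0.67 -0.08  2.18 -0.96  0.21  0.33]
```

View pics/f4.png

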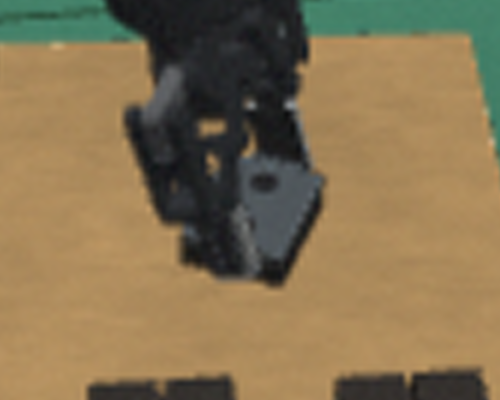

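>>> step_arm([
  [0.2, [0, 0, 0], [0, 0, 0]],
  [0.2, [0, 0, -15], [0, 0, 0]],
  [0.2, [0, 0, -30], [0, 0, 0]],
  [0.2, [0, 0, -45], [0, 0, 0]],
])

```text
clock: 15.4
eef_pos: [0.5178, 0.0863, 0.0583]
tcp_rot: [0.847, 0.513, 0.12, -0.071]
ft_force: [1.3, -0.1, -2.4]
width: 0.0662
```

```bash
python3 -c "
from h import *
show()
p=ctrl.get_image('scene')
im=cv2.resize(p['color'][:,:,::-1],None,fx=5,fy=5,interpolation=cv2.INTER_CUBIC)
u,v=(w2pix(p,[.524,.093,.05])[0]*5).astype(int); cv2.imwrite('pics/f5.png',im[v-250:v+200,u-250:u+250])
o=ori(10,-68); E=np.array([.53,-.02,.10])
plan([(tcp(E,o,50),o)],grip=0.2,vmax=50)"
```

```text
t 15.4 tcp [517.8  86.3  58.3] psi -27.6 tilt [-0.1 16.  -0. ] w 66.2 F [ 1.3 -0.1 -2.4] q [-0.2   0.51  0.17  2.16 -0.8   0.46  0.18]
10 [[0.2,[-11.4,8.7,-5.1],[-1.76,-8.07,-3.72]],[0.2,[-12.6,8.0,-3.2],[-1.76,-8.07,-3.72]],[0.2,[-13.4,7.2,-1.1],[-1.76,-8.07,-3.72]],[0.2,[-13.8,6.3,1.0],[-1.76,-8.07,-3.72]],[0.2,[-13.9,5.4,3.2],[-1.76,-8.07,-3.72]],[0.2,[-13.6,4.4,5.2],[-1.76,-8.07,-3.72]],[0.2,[-13.0,3.3,7.2],[-1.76,-8.07,-3.72]],[0.2,[-12.0,2.2,9.1],[-1.76,-8.07,-3.72]],[0.2,[-10.7,1.2,10.7],[-1.76,-8.07,-3.72]],[0.2,[-9.1,0.2,12.2],[-1.76,-8.07,-3.72]]]
```

View pics/f5.png

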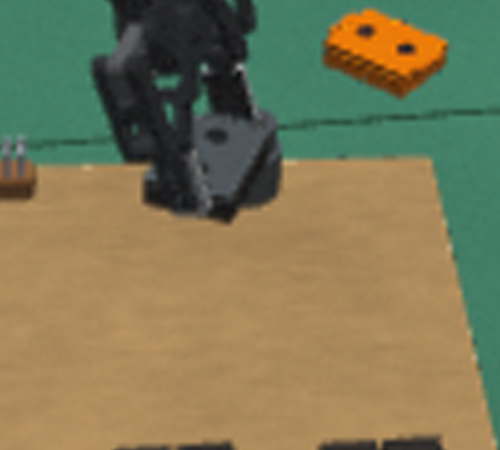

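Pad A is lifted level, and the force reads 2.4 N against its 0.23 kg. Next I'll turn it on edge over the clear middle of the cardboard.

>>> step_arm([
  [0.2, [-11, 9, -8], [-1.8, -8.1, -3.7]],
  [0.2, [-13, 8, -5], [-1.8, -8.1, -3.7]],
  [0.2, [-13.5, 7, -1], [-1.8, -8.1, -3.7]],
  [0.2, [-14, 6, 1], [-1.8, -8.1, -3.7]],
  [0.2, [-14, 5.5, 3], [-1.8, -8.1, -3.7]],
  [0.2, [-13.5, 4.5, 5], [-1.8, -8.1, -3.7]],
  [0.2, [-13, 3.5, 7], [-1.8, -8.1, -3.7]],
  [0.2, [-12, 2, 9], [-1.8, -8.1, -3.7]],
  [0.2, [-11, 1, 11], [-1.8, -8.1, -3.7]],
  [0.2, [-9, 0, 12], [-1.8, -8.1, -3.7]],
  [0.2, [0, 0, 0], [0, 0, 0]],
])

```text
clock: 16.82
eef_pos: [0.5406, -0.0672, 0.0838]
tcp_rot: [0.521, 0.633, -0.367, 0.44]
ft_force: [0.2, -0.5, -1.3]
width: 0.066
```

```bash
python3 -c "
from h import *
show()
t,r,s=pose(); print('ear',tcp(t,r,-47.5))
p=ctrl.get_image('scene')
cv2.imwrite('pics/g.png',cv2.resize(p['color'][120:270,200:400,::-1],None,fx=4,fy=4,interpolation=cv2.INTER_CUBIC))
p=ctrl.get_image('top')
cv2.imwrite('pics/gt.png',cv2.resize(p['color'][140:270,220:420,::-1],None,fx=4,fy=4,interpolation=cv2.INTER_CUBIC))
"
```

```text
t 16.82 tcp [540.6 -67.2  83.8] psi 10.8 tilt [  0.3 -69.9  -0.2] w 66.0 F [ 0.2 -0.5 -1.3] q [-1.21  1.33  1.04  2.01  0.21  0.62 -0.5 ]
ear [ 0.53225786 -0.02333305  0.10014802]
```

View pics/g.png

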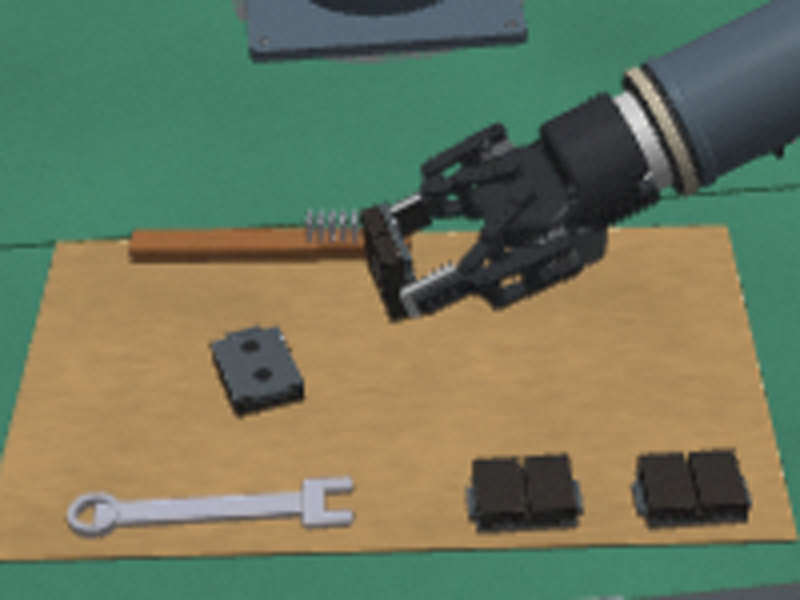

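View pics/gt.png

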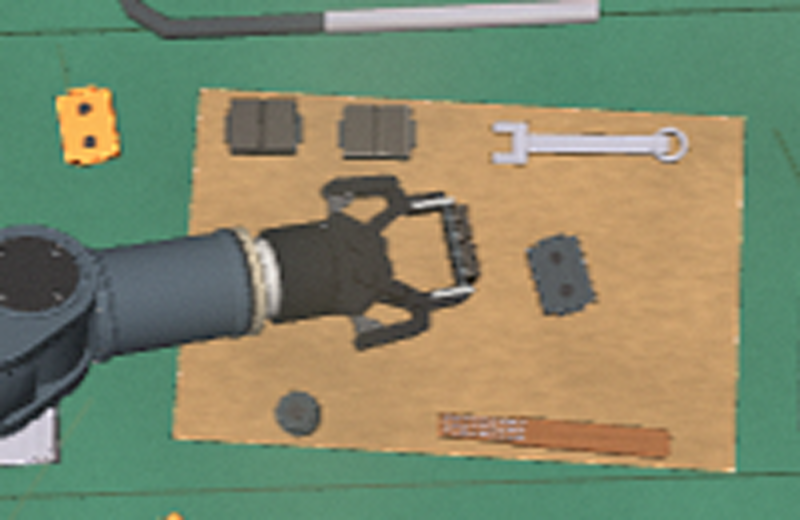

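Pad A is held on edge with its lining toward −y, at top-view crop (460,245). I'll lower it.

>>> step_arm([
  [0.2, [19, 0, 6.8], [0, 0, 0]],
  [0.2, [19, 0, 6.8], [0, -0.5, 0]],
  [0.2, [19, 0, 6.8], [0, -0.5, 0]],
  [0.2, [0, 0, 0], [0, 0, 0]],
])

```text
clock: 17.42
eef_pos: [0.5435, -0.0646, 0.0231]
tcp_rot: [0.527, 0.628, -0.362, 0.442]
ft_force: [-1.1, 0.1, -0.9]
width: 0.0662
```

```bash
python3 -c "
from h import *
show()
t,r,s=pose(); print('ear',tcp(t,r,-47.5), 'down1', r.inv().apply([0,0,-1]))
"
```

```text
t 17.43 tcp [543.5 -64.6  23.1] psi 10.4 tilt [ -0.6 -69.7   0.4] w 66.2 F [-1.1  0.1 -0.9] q [-1.2   1.43  0.99  1.98  0.15  0.59 -0.56]
ear [ 0.53518926 -0.02080486  0.03954263] down1 [ 0.93809157 -0.0116038   0.34619295]
```

>>> step_arm([
  [0.2, [6.5, 0, 2.4], [0, -1, 0]],
  [0.2, [3, 0, 1], [0, -0.5, 0]],
  [0.2, [1.5, 0, 0.5], [0, 0, 0]],
])

```text
clock: 17.8
eef_pos: [0.5438, -0.0647, 0.0115]
tcp_rot: [0.523, 0.622, -0.37, 0.452]
ft_force: [0.0, 0.4, -2.2]
width: 0.0663
```

```bash
python3 -c "
from h import *
show()
t,r,s=pose(); print('ear',tcp(t,r,-47.5))
p=ctrl.get_image('scene')
cv2.imwrite('pics/g2.png',cv2.resize(p['color'][150:250,240:400,::-1],None,fx=5,fy=5,interpolation=cv2.INTER_CUBIC))
"
```

```text
t 17.8 tcp [543.8 -64.7  11.5] psi 10.4 tilt [ -0.6 -71.4   0.4] w 66.3 F [ 0.   0.4 -2.2] q [-1.2   1.47  0.98  1.96  0.15  0.6  -0.58]
ear [ 0.53546059 -0.02045061  0.02663045]
```

View pics/g2.png

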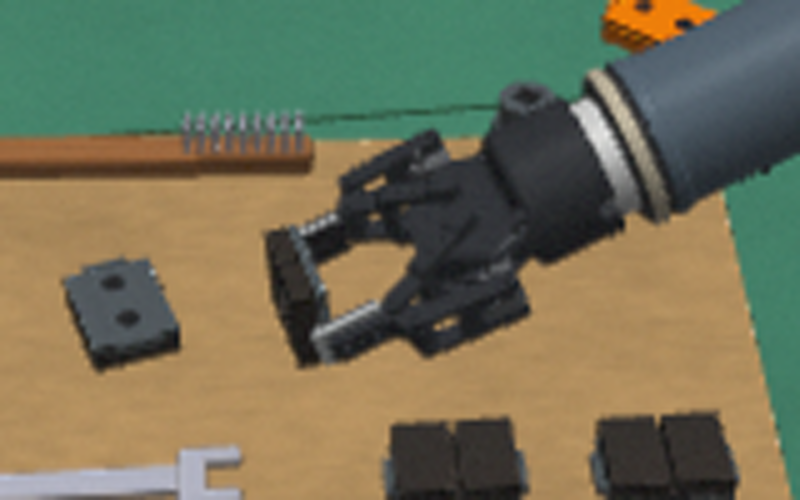

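>>> step_arm([
  [0.2, [2, 0, 0.7], [0, 0, 0]],
  [0.2, [1.5, 0, 0.5], [0, 0, 0]],
])

```text
clock: 18.1
eef_pos: [0.5439, -0.0649, 0.0096]
tcp_rot: [0.523, 0.621, -0.37, 0.452]
ft_force: [-2.0, 7.8, 10.3]
width: 0.0664
```

```bash
python3 -c "
from h import *
show()
t,r,s=pose(); print('ear',tcp(t,r,-47.5))
"
```

```text
t 18.1 tcp [543.9 -64.9   9.6] psi 10.4 tilt [ -0.7 -71.5   0.5] w 66.4 F [-2.   7.8 10.3] q [-1.2   1.47  0.98  1.96  0.14  0.6  -0.58]
ear [ 0.53558431 -0.02063491  0.02467281]
```

Contact at 10 N. Releasing it standing.

>>> step_arm([
  [-0.6, [0, 0, 0], [0, 0, 0]],
  [-0.7, [0, 0, 0], [0, 0, 0]],
  [-1, [0, 0, 0], [0, 0, 0]],
  [-1, [0, 0, 0], [0, 0, 0]],
  [-1, [0, 0, -20], [0, 0, 0]],
  [-1, [0, 0, -40], [0, 0, 0]],
  [-1, [-20, 0, -30], [0, 0, 0]],
])

```text
clock: 18.98
eef_pos: [0.5275, 0.012, 0.0578]
tcp_rot: [0.523, 0.62, -0.372, 0.452]
ft_force: [1.4, -0.1, 0.6]
width: 0.0856
```

```bash
python3 -c "
from h import *
show()
p=ctrl.get_image('scene')
cv2.imwrite('pics/h1.png',cv2.resize(p['color'][150:250,240:400,::-1],None,fx=5,fy=5,interpolation=cv2.INTER_CUBIC))
p=ctrl.get_image('top')
cv2.imwrite('pics/h2.png',cv2.resize(p['color'][150:270,240:400,::-1],None,fx=5,fy=5,interpolation=cv2.INTER_CUBIC))
"
```

```text
t 18.98 tcp [527.5  12.   57.8] psi 10.1 tilt [ -0.5 -71.6   0.4] w 85.6 F [ 1.4 -0.1  0.6] q [-1.3   1.38  0.99  1.89  0.14  0.81 -0.55]
```

View pics/h1.png

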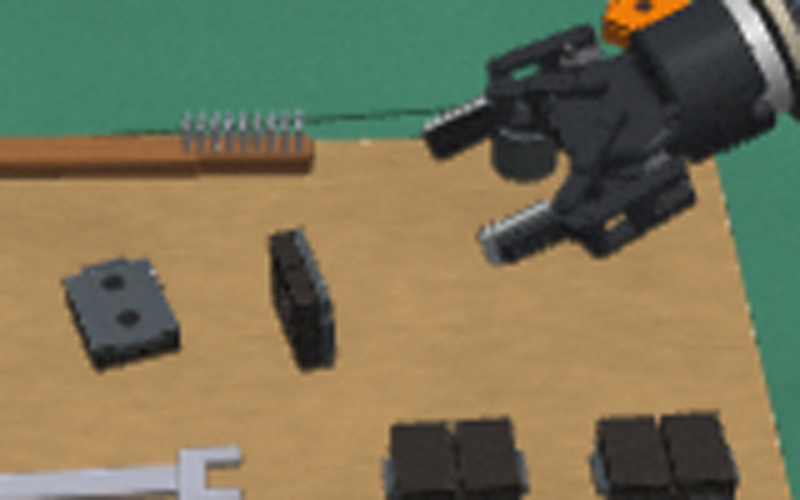

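View pics/h2.png

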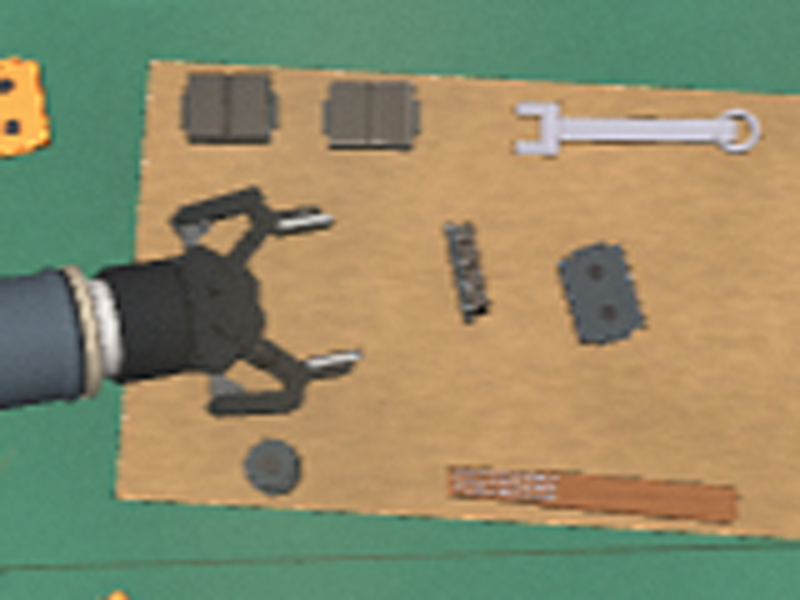

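It stands on its long edge, at top-view crop (467,272). I'll fit its position in the overhead view for the second grasp from the −y side.

```bash
python3 -c "
from h import *
p=ctrl.get_image('top')
print(fitpad(p,(.535,-.025),z=.050,h=16,name='fs'))
"
```

```text
[531.7 -25.7  65.8  18.8  10.3]
```

View pics/fs.png

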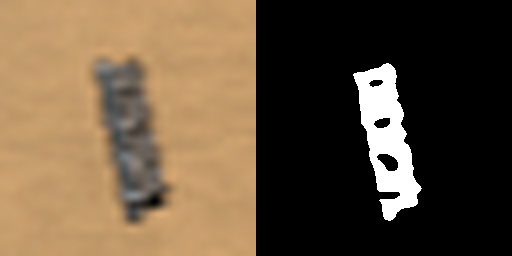

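```bash
python3 -c "
from h import *
o1=ori(10.4,-30); o=ori(10.4,50); E=np.array([.534,-.020,.027])
plan([(tcp(E+[0,0.02,.14],o1,45),o1),(tcp(E+[0,0,.07],o,10),o)],vmax=55)
print(tcp(E,o,45))"
```

```text
5 [[-1,[-15.3,1.0,2.3],[0.07,8.31,-0.16]],[-1,[-15.5,0.9,0.0],[0.07,8.31,-0.16]],[-1,[-15.3,0.9,-2.2],[0.07,8.31,-0.16]],[-1,[-14.8,0.8,-4.4],[0.07,8.31,-0.16]],[-1,[-14.0,0.8,-6.5],[0.07,8.31,-0.16]]]
9 [[-1,[3.1,-0.4,3.0],[0.0,8.89,0.0]],[-1,[2.6,-0.4,3.5],[0.0,8.89,0.0]],[-1,[2.0,-0.4,3.8],[0.0,8.89,0.0]],[-1,[1.4,-0.4,4.1],[0.0,8.89,0.0]],[-1,[0.8,-0.4,4.3],[0.0,8.89,0.0]],[-1,[0.1,-0.4,4.3],[0.0,8.89,0.0]],[-1,[-0.6,-0.4,4.3],[0.0,8.89,0.0]],[-1,[-1.2,-0.4,4.1],[0.0,8.89,0.0]],[-1,[-1.9,-0.4,3.9],[0.0,8.89,0.0]]]
[ 0.52777714  0.01390568 -0.00192544]
```

>>> step_arm([
  [-1, [-15, 1, 2], [0, 8.3, 0]],
  [-1, [-15.5, 1, 0], [0, 8.3, 0]],
  [-1, [-15, 1, -2], [0, 8.3, 0]],
  [-1, [-15, 1, -4.5], [0, 8.3, 0]],
  [-1, [-14, 1, -6.5], [0, 8.3, 0]],
  [-1, [3, 0, 3], [0, 9, 0]],
  [-1, [2.6, 0, 3.5], [0, 9, 0]],
  [-1, [2, 0, 4], [0, 9, 0]],
  [-1, [1.4, 0, 4], [0, 9, 0]],
  [-1, [1, 0, 4], [0, 9, 0]],
  [-1, [0, 0, 4], [0, 9, 0]],
  [-1, [-0.6, 0, 4], [0, 9, 0]],
  [-1, [-1, 0, 4], [0, 9, 0]],
  [-1, [-2, 0, 0], [0, 8, 0]],
  [-1, [0, 0, 0], [0, 0, 0]],
])

```text
clock: 21.0
eef_pos: [0.533, -0.0251, 0.0833]
tcp_rot: [0.582, 0.685, 0.285, -0.333]
ft_force: [0.2, 0.7, 0.8]
width: 0.0855
```

```bash
python3 -c "
from h import *
show()
o=ori(10.4,50); E=np.array([.534,-.020,.027])
plan([(tcp(E,o,-15),o),(tcp(E,o,45),o)],vmax=30)"
```

```text
t 21.0 tcp [533.  -25.1  83.3] psi 9.1 tilt [-0.2 52.  -0.1] w 85.5 F [0.2 0.7 0.8] q [ 0.46  0.86 -0.02  1.67 -0.72  1.31  1.06]
2 [[-1,[-20.4,1.0,11.7],[0.55,-0.99,-0.33]],[-1,[-20.2,1.0,12.1],[0.55,-0.99,-0.33]]]
3 [[-1,[0.0,-0.0,20.0],[0.0,0.0,0.0]],[-1,[0.0,-0.0,20.0],[0.0,0.0,0.0]],[-1,[0.0,-0.0,20.0],[0.0,0.0,0.0]]]
```

>>> step_arm([
  [-1, [-20, 1, 12], [0.5, -1, -0.3]],
  [-1, [-20, 1, 12], [0.5, -1, -0.3]],
  [-1, [0, 0, 0], [0, 0, 0]],
])

```text
clock: 21.38
eef_pos: [0.536, -0.029, 0.0347]
tcp_rot: [0.58, 0.698, 0.269, -0.323]
ft_force: [-0.7, 0.5, 0.2]
width: 0.0855
```

```bash
python3 -c "
from h import *
show()
o=ori(10.4,50); E=np.array([.534,-.020,.027])
plan([(tcp(E,o,25),o),(tcp(E,o,45),o)],vmax=22)"
```

```text
t 21.38 tcp [536.  -29.   34.7] psi 10.5 tilt [-0.  49.6 -0. ] w 85.5 F [-0.7  0.5  0.2] q [ 0.44  0.92 -0.02  1.67 -0.71  1.24  1.09]
2 [[-1,[0.1,-0.2,18.5],[-0.03,0.18,0.05]],[-1,[0.1,-0.2,18.5],[-0.03,0.18,0.05]]]
1 [[-1,[0.0,-0.0,20.0],[0.0,0.0,0.0]]]
```

>>> step_arm([
  [-1, [0, 0, 18], [0, 0.2, 0]],
  [-1, [0, 0, 18], [0, 0.2, 0]],
  [-1, [0, 0, 16], [0, 0, 0]],
  [-1, [0, 0, 0], [0, 0, 0]],
])

```text
clock: 21.88
eef_pos: [0.5282, 0.0156, 0.0004]
tcp_rot: [0.578, 0.698, 0.271, -0.325]
ft_force: [-0.3, -0.5, -0.2]
width: 0.0854
```

```bash
python3 -c "
from h import *
show()
o=ori(10.4,50); E=np.array([.534,-.020,.027])
plan([(tcp(E,o,46),o)],vmax=22)
p=ctrl.get_image('scene')
cv2.imwrite('pics/i1.png',cv2.resize(p['color'][150:250,230:390,::-1],None,fx=5,fy=5,interpolation=cv2.INTER_CUBIC))
p=ctrl.get_image('top')
cv2.imwrite('pics/i2.png',cv2.resize(p['color'][150:270,260:420,::-1],None,fx=5,fy=5,interpolation=cv2.INTER_CUBIC))
"
```

```text
t 21.88 tcp [5.282e+02 1.560e+01 4.000e-01] psi 10.7 tilt [-0.1 50.  -0.1] w 85.4 F [-0.3 -0.5 -0.2] q [ 0.41  0.95 -0.05  1.74 -0.76  1.13  1.13]
1 [[-1,[-2.8,-0.8,1.3],[-0.18,-0.05,0.3]]]
```

View pics/i1.png

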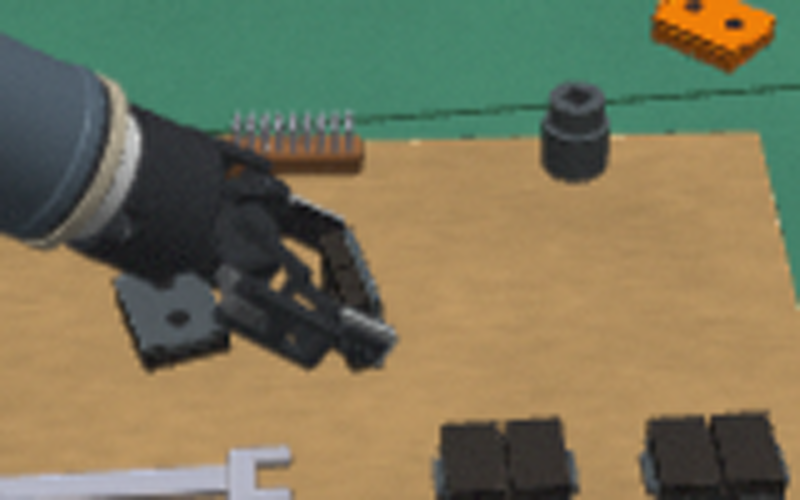

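View pics/i2.png

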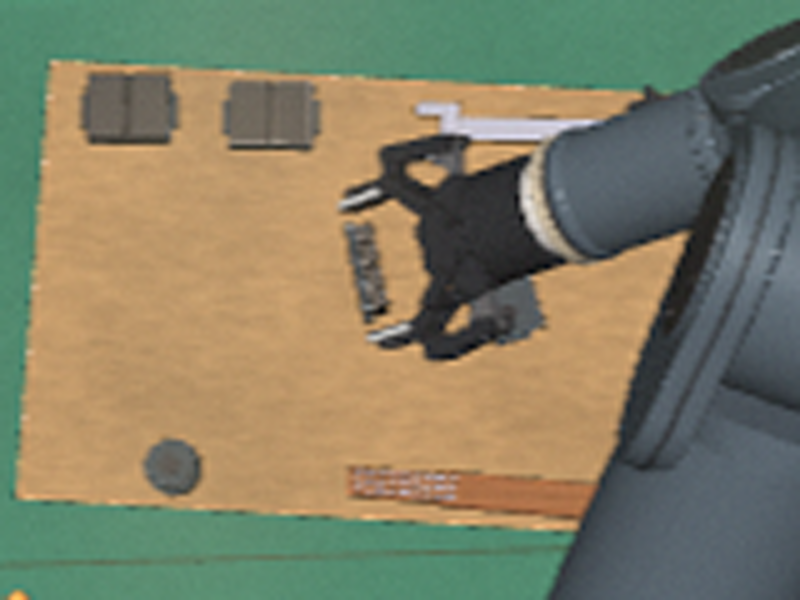

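Both fingers straddle the standing pad, tips level with the plate side. I'll close and lift.

>>> step_arm([
  [-1, [-2, -1, 0], [0, 0, 0]],
  [0.2, [0, 0, 0], [0, 0, 0]],
  [0.2, [0, 0, 0], [0, 0, 0]],
  [0.2, [0, 0, 0], [0, 0, 0]],
  [0.2, [0, 0, 0], [0, 0, 0]],
  [0.2, [-5, 0, -4], [0, 0, 0]],
  [0.2, [-23, 0, -19], [0, 0, 0]],
  [0.2, [-23, 0, -19], [0, 0, 0]],
  [0.2, [0, 0, 0], [0, 0, 0]],
], force=50)

```text
clock: 23.1
eef_pos: [0.5391, -0.0432, -0.0042]
tcp_rot: [0.572, 0.697, 0.277, -0.333]
ft_force: [-1.6, 1.7, 2.1]
width: 0.0637
```

```bash
python3 -c "
from h import *
show()
p=ctrl.get_image('scene')
cv2.imwrite('pics/j1.png',cv2.resize(p['color'][130:250,230:390,::-1],None,fx=5,fy=5,interpolation=cv2.INTER_CUBIC))
t,r,s=pose(); print(tcp(t,r,-44)); o=ori(10,-27); E=np.array([.53,-.0,.09])
plan([(tcp(E,o,44),o)],grip=.2,vmax=50)
"
```

```text
t 23.1 tcp [539.1 -43.2  -4.2] psi 11.1 tilt [-0.3 51.3 -0.1] w 63.7 F [-1.6  1.7  2.1] q [ 0.47  1.   -0.02  1.62 -0.7   1.24  1.13]
[ 0.54543088 -0.07607943  0.0233463 ]
8 [[0.2,[7.2,-0.1,-2.0],[0.01,-9.79,0.16]],[0.2,[6.7,-0.1,-3.2],[0.01,-9.79,0.16]],[0.2,[6.1,-0.1,-4.3],[0.01,-9.79,0.16]],[0.2,[5.3,-0.1,-5.3],[0.01,-9.79,0.16]],[0.2,[4.3,-0.2,-6.1],[0.01,-9.79,0.16]],[0.2,[3.2,-0.2,-6.7],[0.01,-9.79,0.16]],[0.2,[2.0,-0.2,-7.2],[0.01,-9.79,0.16]],[0.2,[0.7,-0.2,-7.4],[0.01,-9.79,0.16]]]
```

View pics/j1.png

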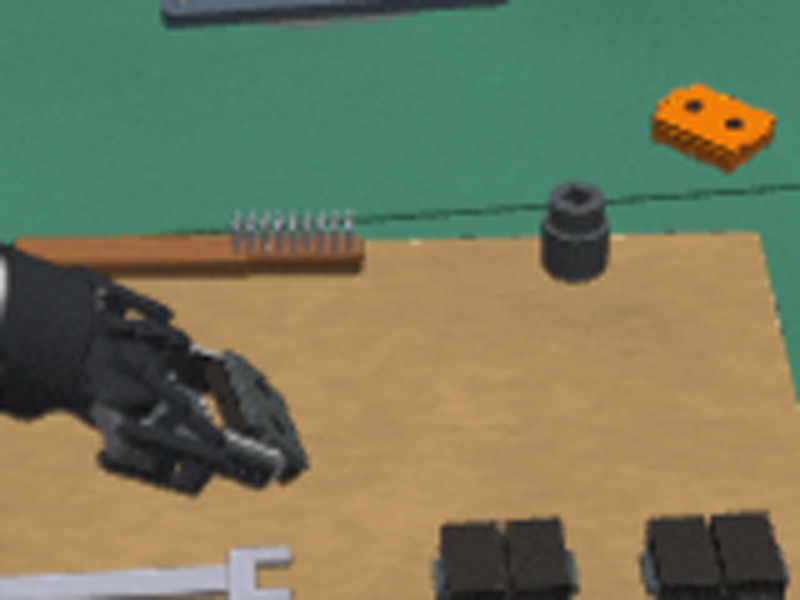

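I used the wrong sign for "up": that row dragged the pad about 50 mm toward −y along the sheet instead of lifting it. Forces stayed around 2 N. I'll check before going on.

```bash
python3 -c "
from h import *
t,r,s=pose()
print(r.inv().apply([0,0,1]))
p=ctrl.get_image('top')
cv2.imwrite('pics/i3.png',cv2.resize(p['color'][160:240,310:420,::-1],None,fx=7,fy=7,interpolation=cv2.INTER_CUBIC))
p=ctrl.get_image('scene')
cv2.imwrite('pics/i4.png',cv2.resize(p['color'][180:250,220:310,::-1],None,fx=8,fy=8,interpolation=cv2.INTER_CUBIC))
"
```

```text
[ 0.78059037  0.00517265 -0.62502153]
```

View pics/i3.png

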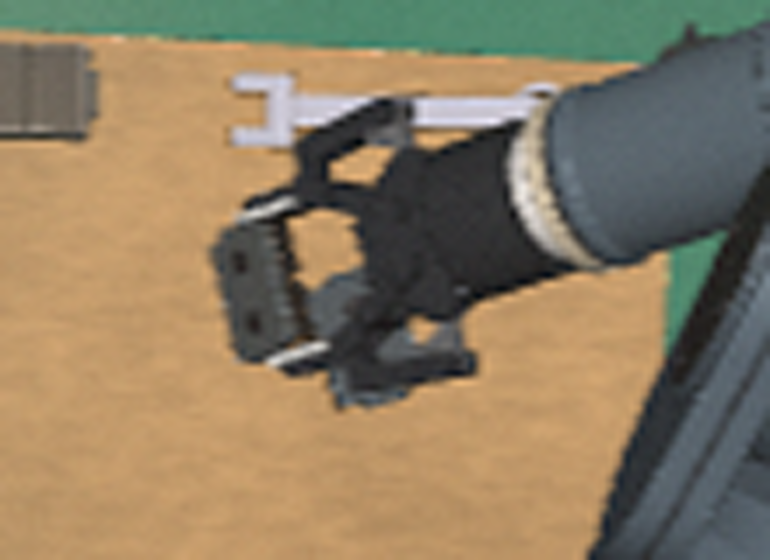

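View pics/i4.png

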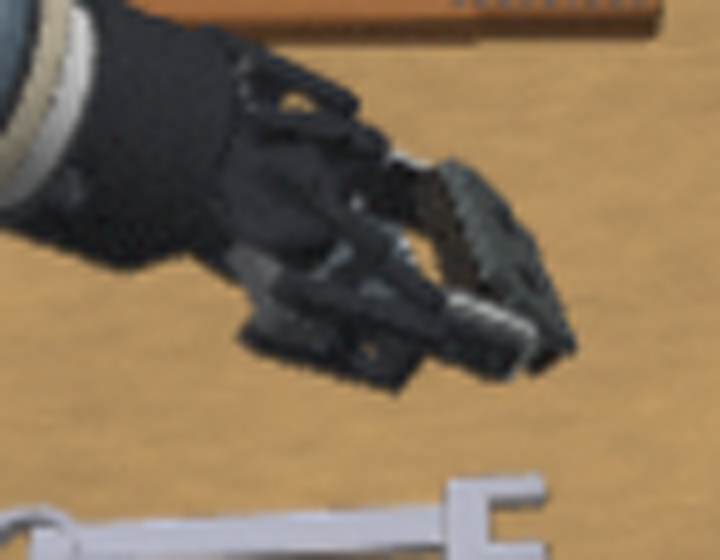

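The pad is still held but has pivoted in the fingers and leans plate-up. I'll lift in the correct direction and look at the lean.

>>> step_arm([
  [0.2, [8, 0, -6], [0, 0, 0]],
  [0.2, [23, 0, -19], [0, 0, 0]],
  [0.2, [23, 0, -19], [0, 0, 0]],
  [0.2, [5, 0, -4], [0, 0, 0]],
  [0.2, [0, 0, 0], [0, 0, 0]],
], force=60)

```text
clock: 23.88
eef_pos: [0.5385, -0.0445, 0.0723]
tcp_rot: [0.573, 0.697, 0.275, -0.332]
ft_force: [0.2, -1.0, -3.0]
width: 0.0614
```

```bash
python3 -c "
from h import *
show()
t,r,s=pose(); print(tcp(t,r,-44))
p=ctrl.get_image('top')
cv2.imwrite('pics/k1.png',cv2.resize(p['color'][160:240,310:420,::-1],None,fx=7,fy=7,interpolation=cv2.INTER_CUBIC))
p=ctrl.get_image('scene')
cv2.imwrite('pics/k2.png',cv2.resize(p['color'][150:240,200:310,::-1],None,fx=7,fy=7,interpolation=cv2.INTER_CUBIC))
"
```

```text
t 23.88 tcp [538.5 -44.5  72.3] psi 11.1 tilt [-0.2 51.1 -0.1] w 61.4 F [ 0.2 -1.  -3. ] q [ 0.46  0.89 -0.01  1.62 -0.68  1.34  1.06]
[ 0.54498157 -0.07811392  0.09991189]
```

View pics/k1.png

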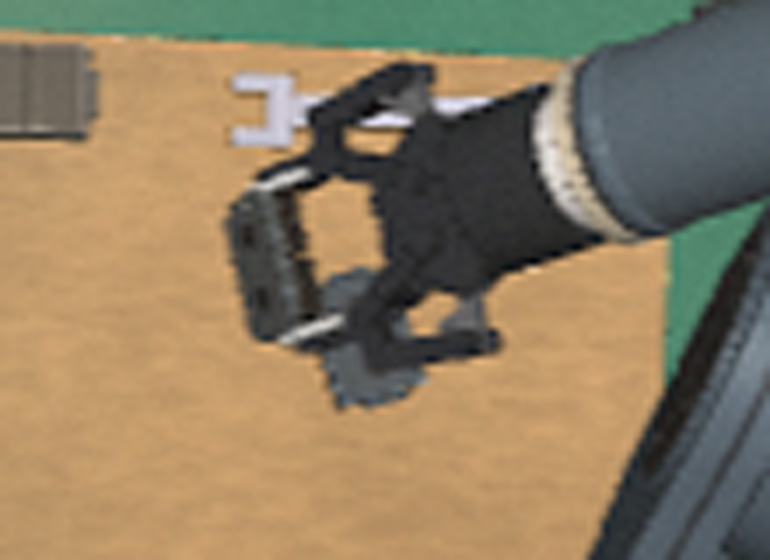

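View pics/k2.png

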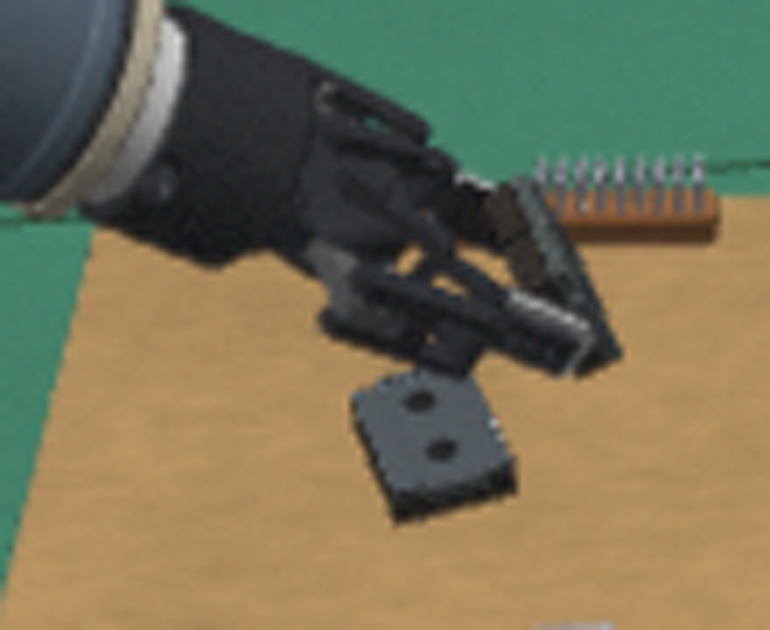

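```bash
python3 -c "
from h import *
o=ori(10.5,25); E=np.array([.535,-.015,.10])
plan([(tcp(E,o,44),o)],grip=.2,vmax=30)
"
```

```text
3 [[0.2,[7.0,0.9,14.9],[-0.09,-8.7,0.19]],[0.2,[9.2,0.8,13.6],[-0.09,-8.7,0.19]],[0.2,[11.2,0.8,12.1],[-0.09,-8.7,0.19]]]
```

>>> step_arm([
  [0.2, [7, 1, 14.5], [0, -8.7, 0.2]],
  [0.2, [9, 1, 13.5], [0, -8.7, 0.2]],
  [0.2, [11, 1, 12], [0, -8.7, 0.2]],
  [0.2, [0, 0, 0], [0, 0, 0]],
])

```text
clock: 24.48
eef_pos: [0.5302, 0.0045, 0.0541]
tcp_rot: [0.625, 0.751, 0.132, -0.166]
ft_force: [0.7, -1.4, -3.0]
width: 0.0614
```

```bash
python3 -c "
from h import *
show()
t,r,s=pose(); print(tcp(t,r,-44), r.inv().apply([0,0,-1]))
p=ctrl.get_image('top')
cv2.imwrite('pics/k3.png',cv2.resize(p['color'][160:240,300:410,::-1],None,fx=7,fy=7,interpolation=cv2.INTER_CUBIC))
p=ctrl.get_image('scene')
cv2.imwrite('pics/k4.png',cv2.resize(p['color'][150:240,220:330,::-1],None,fx=7,fy=7,interpolation=cv2.INTER_CUBIC))
"
```

```text
t 24.48 tcp [530.2   4.5  54.1] psi 10.6 tilt [ 0.6 24.5  0.1] w 61.4 F [ 0.7 -1.4 -3. ] q [ 0.12  0.66  0.12  1.87 -0.6   0.89  0.85]
[ 0.53396861 -0.01332813  0.09417737] [-0.41466927  0.00988677  0.90991848]
```

View pics/k3.png

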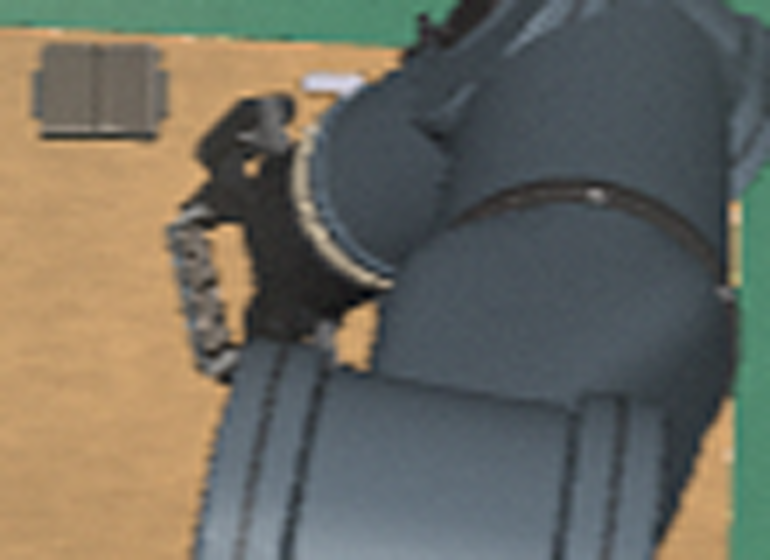

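View pics/k4.png

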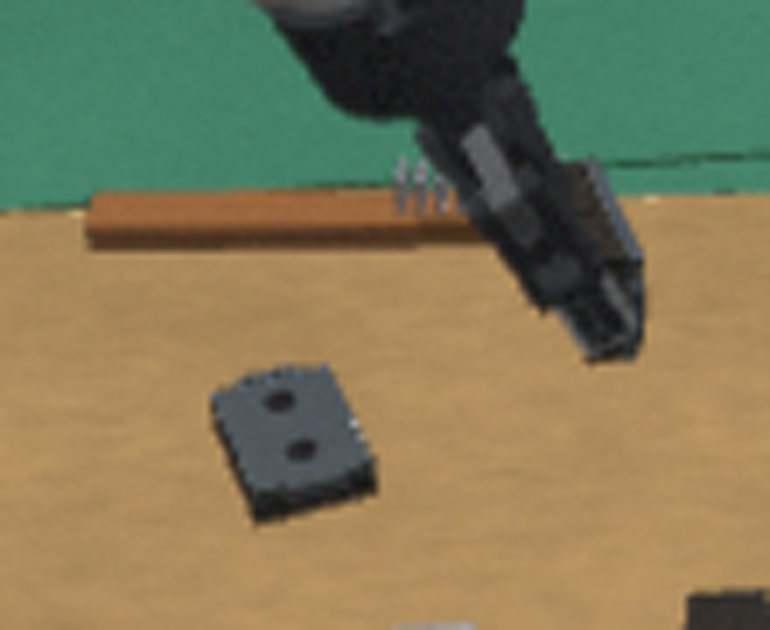

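Edge-on in the top view, so pad A is upright again at this tilt. I'll lower it and set it standing again.

>>> step_arm([
  [0.2, [-8, 0, 18], [0, 0, 0]],
  [0.2, [-8, 0, 18], [0, 0, 0]],
  [0.2, [-6, 0, 13], [0, 0, 0]],
  [0.2, [0, 0, 0], [0, 0, 0]],
])

```text
clock: 25.08
eef_pos: [0.5285, -0.0057, -0.0082]
tcp_rot: [0.631, 0.746, 0.131, -0.168]
ft_force: [-0.6, 0.1, -2.2]
width: 0.0617
```

```bash
python3 -c "
from h import *
show()
t,r,s=pose(); print(tcp(t,r,-44), r.inv().apply([0,0,-1]))
p=ctrl.get_image('scene')
cv2.imwrite('pics/k5.png',cv2.resize(p['color'][160:250,240:350,::-1],None,fx=7,fy=7,interpolation=cv2.INTER_CUBIC))
"
```

```text
t 25.07 tcp [528.5  -5.7  -8.2] psi 9.8 tilt [ 1.  24.6  0.2] w 61.7 F [-0.6  0.1 -2.2] q [ 0.16  0.75  0.08  1.9  -0.65  0.79  0.92]
[ 0.53229928 -0.02360408  0.0318233 ] [-0.41555453  0.01722821  0.90940509]
```

View pics/k5.png

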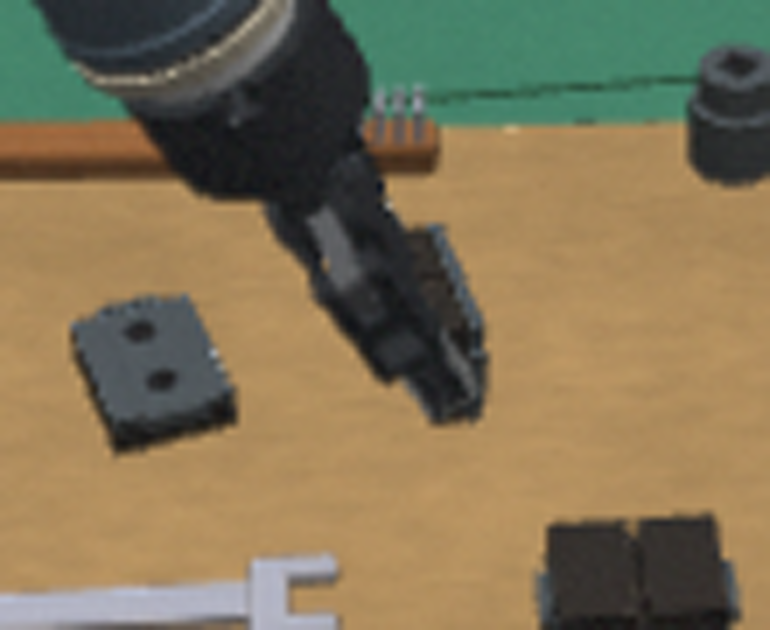

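>>> step_arm([
  [0.2, [-2, 0, 4.5], [0, 0, 0]],
  [0.2, [-1, 0, 2.5], [0, 0, 0]],
])

```text
clock: 25.38
eef_pos: [0.5292, -0.0062, -0.0151]
tcp_rot: [0.631, 0.746, 0.131, -0.167]
ft_force: [-2.4, -1.5, 5.0]
width: 0.0612
```

```bash
python3 -c "
from h import *
show()"
```

```text
t 25.38 tcp [529.2  -6.2 -15.1] psi 9.7 tilt [ 0.9 24.5  0.2] w 61.2 F [-2.4 -1.5  5. ] q [ 0.16  0.77  0.08  1.91 -0.66  0.78  0.93]
```

>>> step_arm([
  [-0.5, [0, 0, 0], [0, 0, 0]],
  [-0.6, [0, 0, 0], [0, 0, 0]],
  [-1, [0, 0, 0], [0, 0, 0]],
  [-1, [0, 0, 0], [0, 0, 0]],
  [-1, [0, 0, -20], [0, 0, 0]],
  [-1, [0, 0, -45], [0, 0, 0]],
  [-1, [0, 0, -30], [0, 0, 0]],
  [-1, [0, 0, 0], [0, 0, 0]],
])

```text
clock: 26.38
eef_pos: [0.5381, -0.0449, 0.0753]
tcp_rot: [0.631, 0.747, 0.132, -0.167]
ft_force: [-1.2, 0.5, 0.2]
width: 0.0853
```

```bash
python3 -c "
from h import *
show()
p=ctrl.get_image('top')
cv2.imwrite('pics/l1.png',cv2.resize(p['color'][160:240,300:410,::-1],None,fx=7,fy=7,interpolation=cv2.INTER_CUBIC))
print(fitpad(p,(.532,-.022),z=.05,h=16,name='fs2'))
p=ctrl.get_image('scene')
cv2.imwrite('pics/l2.png',cv2.resize(p['color'][160:250,240:350,::-1],None,fx=7,fy=7,interpolation=cv2.INTER_CUBIC))
"
```

```text
t 26.38 tcp [538.1 -44.9  75.3] psi 9.8 tilt [ 0.8 24.5  0.2] w 85.3 F [-1.2  0.5  0.2] q [ 0.17  0.66  0.15  1.8  -0.56  0.99  0.86]
[529.2 -22.6  68.   18.1   8.8]
```

View pics/l1.png

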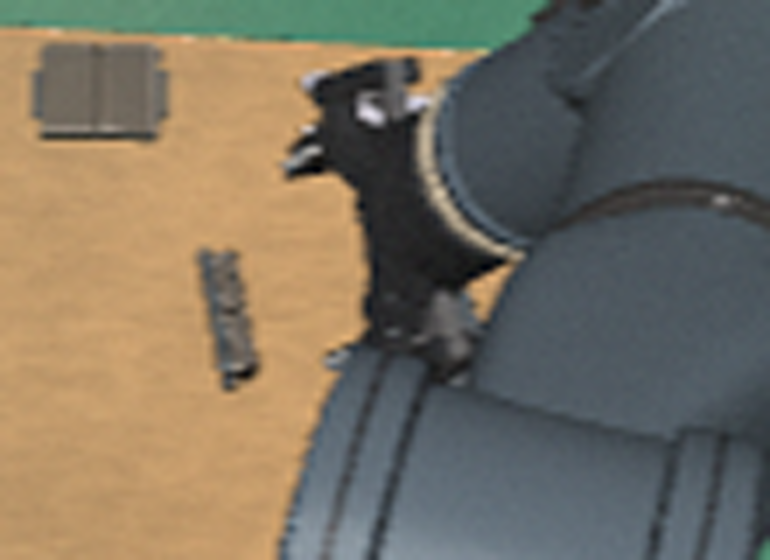

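View pics/l2.png

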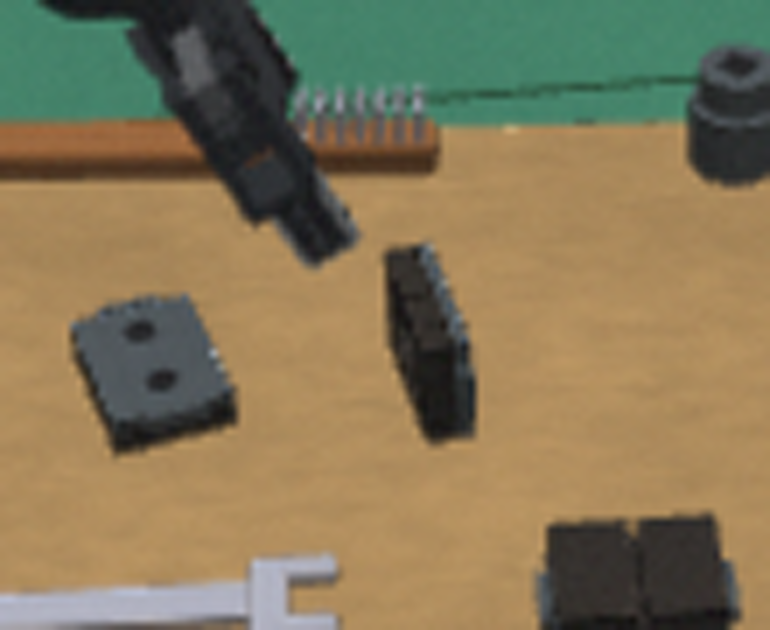

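Standing again, undamaged. I'll regrasp at +50° tilt.

```bash
python3 -c "
from h import *
o=ori(9,50); E=np.array([.530,-.018,.028])
plan([(tcp(E,o,-15),o),(tcp(E,o,46),o)],vmax=30)"
```

```text
3 [[-1,[-0.6,-0.6,12.9],[-0.43,8.45,0.04]],[-1,[-2.5,-0.7,12.7],[-0.43,8.45,0.04]],[-1,[-4.3,-0.8,12.2],[-0.43,8.45,0.04]]]
3 [[-1,[-0.0,0.0,20.3],[0.0,0.0,0.0]],[-1,[-0.0,0.0,20.3],[0.0,0.0,0.0]],[-1,[-0.0,0.0,20.3],[0.0,0.0,0.0]]]
```

>>> step_arm([
  [-1, [-0.6, -0.6, 13], [-0.4, 8.5, 0]],
  [-1, [-2.5, -0.7, 12.7], [-0.4, 8.5, 0]],
  [-1, [-4.3, -0.8, 12], [-0.4, 8.5, 0]],
  [-1, [0, 0, 0], [0, 0, 0]],
])

```text
clock: 26.98
eef_pos: [0.5305, -0.0232, 0.0343]
tcp_rot: [0.583, 0.688, 0.279, -0.33]
ft_force: [-0.4, -0.6, -1.1]
width: 0.0856
```

```bash
python3 -c "
from h import *
show()
o=ori(9,50); E=np.array([.530,-.018,.028])
plan([(tcp(E,o,26),o),(tcp(E,o,46),o)],vmax=30)"
```

```text
t 26.98 tcp [530.5 -23.2  34.3] psi 9.4 tilt [ 0.  51.2  0. ] w 85.6 F [-0.4 -0.6 -1.1] q [ 0.46  0.92 -0.02  1.69 -0.73  1.24  1.11]
2 [[-1,[-1.1,0.2,17.0],[-0.18,-0.59,0.11]],[-1,[-0.9,0.2,17.0],[-0.18,-0.59,0.11]]]
1 [[-1,[-0.0,0.0,20.0],[0.0,0.0,0.0]]]
```

>>> step_arm([
  [-1, [-1, 0, 17], [0, -0.6, 0]],
  [-1, [-1, 0, 17], [0, -0.6, 0]],
  [-1, [0, 0, 17], [0, 0, 0]],
  [-1, [0, 0, 0], [0, 0, 0]],
])

```text
clock: 27.48
eef_pos: [0.5246, 0.0197, 0.0017]
tcp_rot: [0.585, 0.695, 0.27, -0.32]
ft_force: [0.6, -0.1, -0.2]
width: 0.0857
```

```bash
python3 -c "
from h import *
show()
o=ori(9,50); E=np.array([.530,-.018,.028])
plan([(tcp(E,o,47),o)],vmax=30)
p=ctrl.get_image('top')
cv2.imwrite('pics/m1.png',cv2.resize(p['color'][160:240,300:410,::-1],None,fx=7,fy=7,interpolation=cv2.INTER_CUBIC))
p=ctrl.get_image('scene')
cv2.imwrite('pics/m2.png',cv2.resize(p['color'][160:250,240:350,::-1],None,fx=7,fy=7,interpolation=cv2.INTER_CUBIC))
"
```

```text
t 27.48 tcp [524.6  19.7   1.7] psi 9.8 tilt [-0.1 49.5 -0. ] w 85.7 F [ 0.6 -0.1 -0.2] q [ 0.4   0.94 -0.05  1.77 -0.78  1.11  1.14]
1 [[-1,[-4.3,-0.6,1.0],[-0.52,0.53,0.55]]]
```

View pics/m1.png

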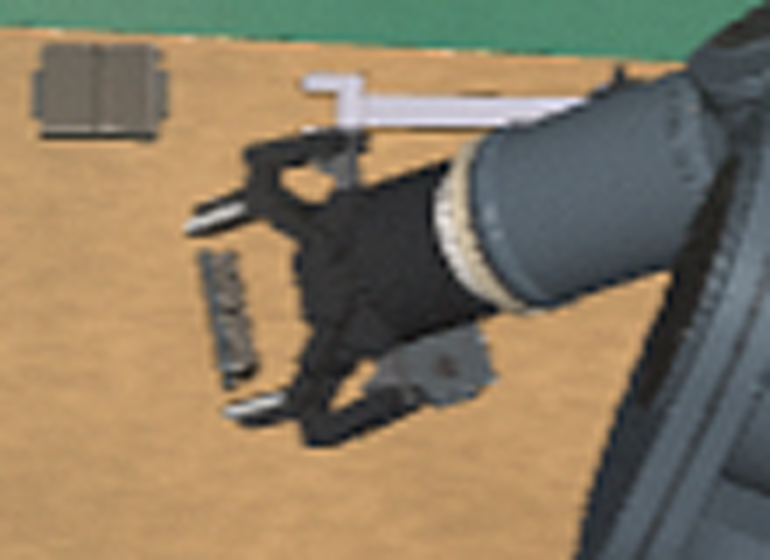

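View pics/m2.png

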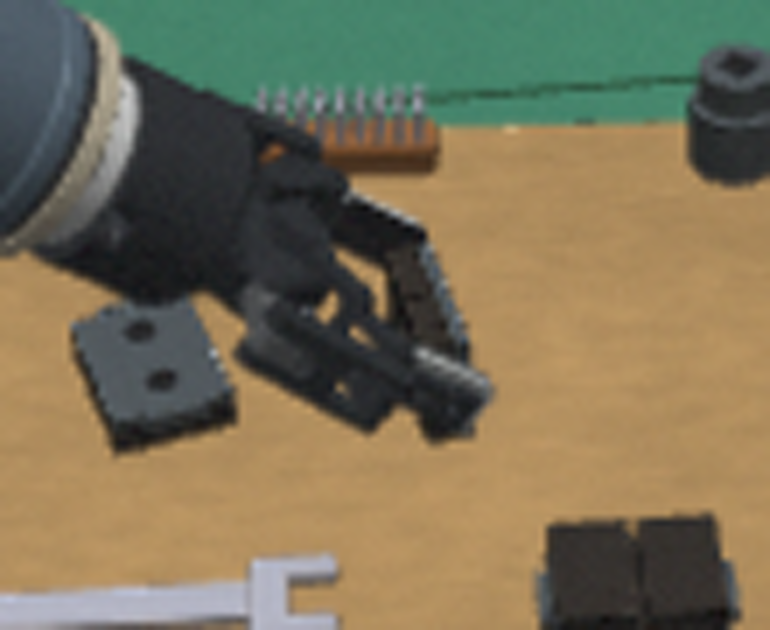

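>>> step_arm([
  [-1, [-4, 0, 0], [0, 0, 0]],
  [0.2, [0, 0, 0], [0, 0, 0]],
  [0.2, [0, 0, 0], [0, 0, 0]],
  [0.2, [0, 0, 0], [0, 0, 0]],
  [0.2, [0, 0, 0], [0, 0, 0]],
], force=60)

```text
clock: 28.2
eef_pos: [0.527, 0.0129, -0.0002]
tcp_rot: [0.586, 0.694, 0.271, -0.317]
ft_force: [0.1, 1.1, -0.3]
width: 0.0655
```

>>> step_arm([
  [0.2, [4, 0, -3], [0, 0, 0]],
  [0.2, [15, 0, -12.5], [0, 0, 0]],
  [0.2, [23, 0, -19], [0, 0, 0]],
  [0.2, [15, 0, -12.5], [0, 0, 0]],
  [0.2, [0, 0, 0], [0, 0, 0]],
])

```text
clock: 28.82
eef_pos: [0.5266, 0.0134, 0.0778]
tcp_rot: [0.587, 0.694, 0.27, -0.316]
ft_force: [0.5, 0.9, -1.9]
width: 0.0652
```

```bash
python3 -c "
from h import *
show()
t,r,s=pose(); print(tcp(t,r,-47))
p=ctrl.get_image('top')
cv2.imwrite('pics/n1.png',cv2.resize(p['color'][160:240,300:410,::-1],None,fx=7,fy=7,interpolation=cv2.INTER_CUBIC))
o=ori(9.5,-27); E=np.array([.53,-.01,.1])
plan([(tcp(E,o,47),o)],grip=.2,vmax=50)
"
```

```text
t 28.82 tcp [526.6  13.4  77.8] psi 9.5 tilt [-0.2 49.2 -0.1] w 65.2 F [ 0.5  0.9 -1.9] q [ 0.4   0.82 -0.03  1.76 -0.75  1.21  1.06]
[ 0.53229381 -0.02166863  0.10853256]
8 [[0.2,[-5.5,-0.0,-2.7],[0.03,-9.52,-0.0]],[0.2,[-5.9,-0.0,-1.8],[0.03,-9.52,-0.0]],[0.2,[-6.1,-0.0,-0.8],[0.03,-9.52,-0.0]],[0.2,[-6.1,-0.0,0.2],[0.03,-9.52,-0.0]],[0.2,[-6.0,-0.0,1.2],[0.03,-9.52,-0.0]],[0.2,[-5.7,-0.0,2.2],[0.03,-9.52,-0.0]],[0.2,[-5.3,-0.0,3.1],[0.03,-9.52,-0.0]],[0.2,[-4.7,-0.0,3.9],[0.03,-9.52,-0.0]]]
```

View pics/n1.png

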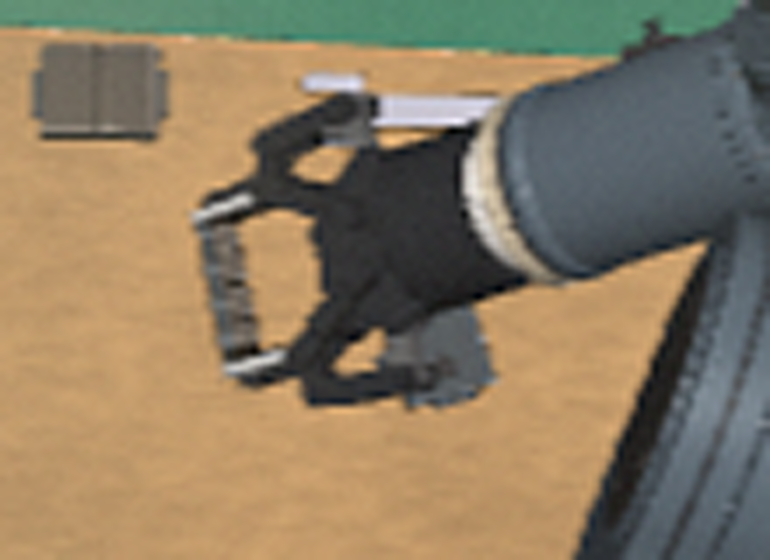

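>>> step_arm([
  [0.2, [-5.5, 0, -3], [0, -9.6, 0]],
  [0.2, [-6, 0, -2], [0, -9.6, 0]],
  [0.2, [-6, 0, -1], [0, -9.6, 0]],
  [0.2, [-6, 0, 0], [0, -9.6, 0]],
  [0.2, [-6, 0, 1], [0, -9.6, 0]],
  [0.2, [-5.5, 0, 2], [0, -9.6, 0]],
  [0.2, [-5, 0, 3], [0, -9.6, 0]],
  [0.2, [-5, 0, 4], [0, -9.6, 0]],
])

```text
clock: 29.88
eef_pos: [0.5317, -0.0362, 0.0549]
tcp_rot: [0.63, 0.737, -0.159, 0.186]
ft_force: [0.6, -0.3, -5.4]
width: 0.0653
```

```bash
python3 -c "
from h import *
show()
t,r,s=pose(); print(tcp(t,r,-47), r.inv().apply([0,0,-1]))
p=ctrl.get_image('scene')
cv2.imwrite('pics/n2.png',cv2.resize(p['color'][150:240,240:350,::-1],None,fx=7,fy=7,interpolation=cv2.INTER_CUBIC))
"
```

```text
t 29.88 tcp [531.7 -36.2  54.9] psi 9.0 tilt [  0.  -28.3  -0. ] w 65.3 F [ 0.6 -0.3 -5.4] q [-0.86  0.78  0.8   2.06 -0.07  0.52 -0.  ]
[ 0.52823918 -0.01416648  0.09629854] [4.74141941e-01 2.48458382e-04 8.80448385e-01]
```

View pics/n2.png

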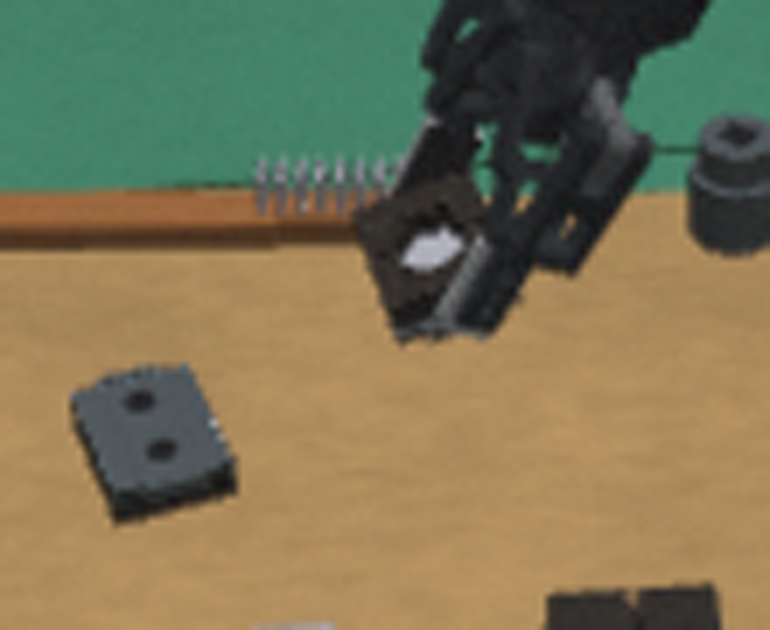

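Pad A is the broken one: a bright steel patch shows in its lining at crop (430,250). It is now lining up in the hand, so I'll carry it straight to the tray.

```bash
python3 -c "
from h import *
o=ori(14,-26); E=np.array([.462,.384,.085])
plan([(tcp(E,o,47),o)],grip=.2,vmax=55)
"
```

```text
8 [[0.2,[44.0,0.5,-23.0],[-0.28,0.34,-0.44]],[0.2,[44.2,1.0,-22.8],[-0.28,0.34,-0.44]],[0.2,[44.3,1.4,-22.5],[-0.28,0.34,-0.44]],[0.2,[44.4,1.9,-22.2],[-0.28,0.34,-0.44]],[0.2,[44.5,2.3,-21.9],[-0.28,0.34,-0.44]],[0.2,[44.7,2.8,-21.7],[-0.28,0.34,-0.44]],[0.2,[44.8,3.2,-21.4],[-0.28,0.34,-0.44]],[0.2,[44.9,3.7,-21.1],[-0.28,0.34,-0.44]]]
```

>>> step_arm([
  [0.2, [25, 0.5, -13], [-0.3, 0.3, -0.4]],
  [0.2, [44, 1, -23], [-0.3, 0.3, -0.4]],
  [0.2, [44, 1.4, -22.5], [-0.3, 0.3, -0.4]],
  [0.2, [44.5, 2, -22], [-0.3, 0.3, -0.4]],
  [0.2, [44.5, 2.3, -22], [-0.3, 0.3, -0.4]],
  [0.2, [44.5, 3, -21.5], [-0.3, 0.3, -0.4]],
  [0.2, [45, 3, -21.5], [-0.3, 0.3, -0.4]],
  [0.2, [45, 3.5, -21], [-0.3, 0.3, -0.4]],
])

```text
clock: 30.92
eef_pos: [0.4604, 0.353, 0.032]
tcp_rot: [0.597, 0.769, -0.147, 0.176]
ft_force: [0.7, 0.2, -2.0]
width: 0.0654
```

```bash
python3 -c "
from h import *
show()
t,r,s=pose(); print(tcp(t,r,-47))
o=ori(14,-27); E=np.array([.462,.384,.03])
plan([(tcp(E,o,47),o)],grip=.2,vmax=30)
"
```

```text
t 30.93 tcp [460.4 353.   32. ] psi 14.1 tilt [  0.9 -26.5  -0.2] w 65.4 F [ 0.7  0.2 -2. ] q [-1.36  0.93  0.75  1.66 -0.23  0.99 -0.37]
[0.4558853  0.37344134 0.07410448]
2 [[0.2,[13.5,4.9,17.7],[-0.37,-0.26,0.25]],[0.2,[13.6,4.7,17.7],[-0.37,-0.26,0.25]]]
```

>>> step_arm([
  [0.2, [13.5, 5, 17.5], [-0.4, 0, 0]],
  [0.2, [13.5, 5, 17.5], [-0.4, 0, 0]],
  [0.2, [4, 0, 7], [0, 0, 0]],
  [0.2, [2, 0, 4], [0, 0, 0]],
])

```text
clock: 31.42
eef_pos: [0.4654, 0.3682, -0.029]
tcp_rot: [0.594, 0.772, -0.141, 0.178]
ft_force: [-9.0, 9.2, 23.7]
width: 0.0652
```

```bash
python3 -c "
from h import *
show()
t,r,s=pose(); print(tcp(t,r,-47))
p=ctrl.get_image('scene')
cv2.imwrite('pics/o1.png',cv2.resize(p['color'][130:220,390:500,::-1],None,fx=7,fy=7,interpolation=cv2.INTER_CUBIC))
"
```

```text
t 31.43 tcp [465.4 368.2 -29. ] psi 14.8 tilt [  0.4 -26.3  -0.1] w 65.2 F [-9.   9.2 23.7] q [-1.35  1.02  0.71  1.65 -0.27  0.91 -0.38]
[0.4603313  0.38840248 0.01317887]
```

View pics/o1.png

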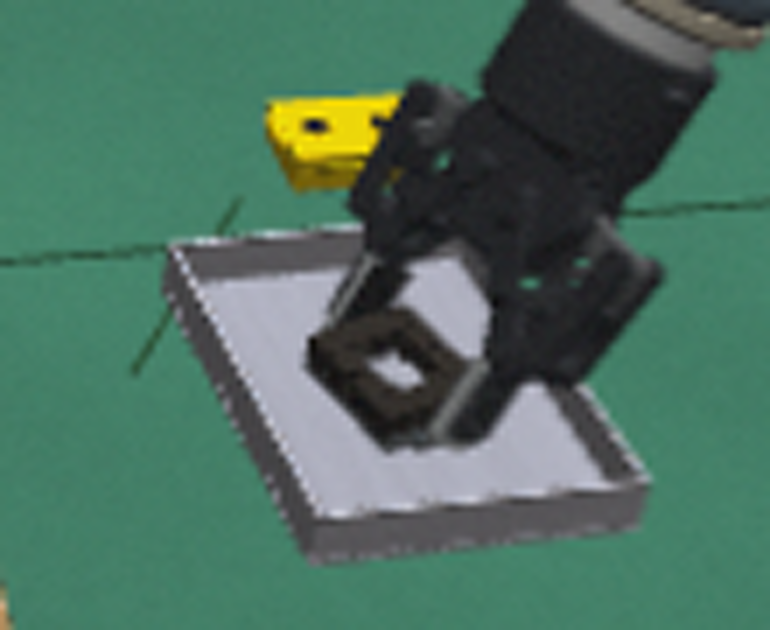

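Broken pad A is in the tray with its hollow showing at crop (395,368). I'll release it, back off and head for pad B.

>>> step_arm([
  [-0.5, [0, 0, -1], [0, 0, 0]],
  [-0.6, [0, 0, 0], [0, 0, 0]],
  [-1, [0, 0, 0], [0, 0, 0]],
  [-1, [0, 0, 0], [0, 0, 0]],
  [-1, [0, 0, -25], [0, 0, 0]],
  [-1, [0, 0, -50], [0, 0, 0]],
])

```text
clock: 32.22
eef_pos: [0.4578, 0.394, 0.0398]
tcp_rot: [0.597, 0.769, -0.146, 0.179]
ft_force: [0.3, 0.6, -0.7]
width: 0.0854
```

```bash
python3 -c "
from h import *
show()
p=ctrl.get_image('scene')
cv2.imwrite('pics/o2.png',cv2.resize(p['color'][130:220,390:500,::-1],None,fx=6,fy=6,interpolation=cv2.INTER_CUBIC))
p=ctrl.get_image('top'); print(fitpad(p,(.519,-.117),name='fB'))
o=ori(14,20); E=np.array([.519,-.117,.019])
plan([(tcp(E+[0,0,.05],o,10),o)],vmax=57)
"
```

```text
t 32.23 tcp [457.8 394.   39.8] psi 14.2 tilt [  0.6 -26.6  -0.1] w 85.4 F [ 0.3  0.6 -0.7] q [-1.39  0.96  0.75  1.56 -0.24  1.08 -0.41]
[ 520.4 -123.5   68.1   47.7   14.8]
10 [[-1,[-46.5,-7.2,21.2],[-0.01,4.63,0.05]],[-1,[-48.1,-7.2,17.4],[-0.01,4.63,0.05]],[-1,[-49.3,-7.1,13.5],[-0.01,4.63,0.05]],[-1,[-50.3,-7.1,9.4],[-0.01,4.63,0.05]],[-1,[-50.9,-7.1,5.3],[-0.01,4.63,0.05]],[-1,[-51.1,-7.0,1.2],[-0.01,4.63,0.05]],[-1,[-51.1,-7.0,-2.9],[-0.01,4.63,0.05]],[-1,[-50.7,-6.9,-7.0],[-0.01,4.63,0.05]],[-1,[-50.0,-6.9,-11.1],[-0.01,4.63,0.05]],[-1,[-48.9,-6.8,-15.1],[-0.01,4.63,0.05]]]
```

View pics/o2.png

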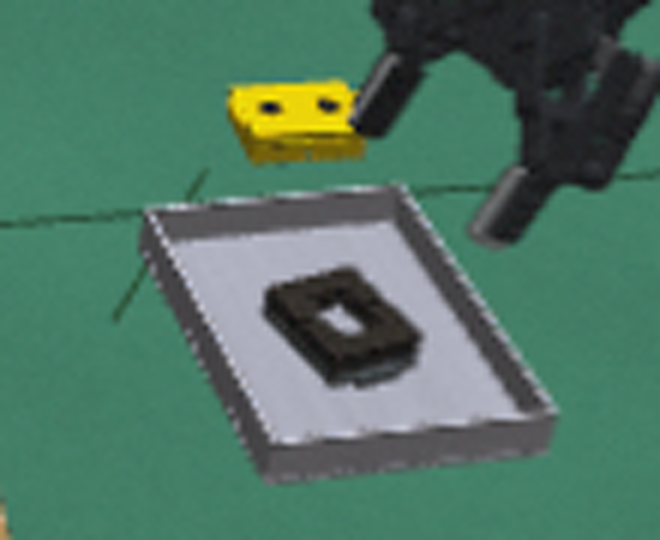

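View pics/fB.png

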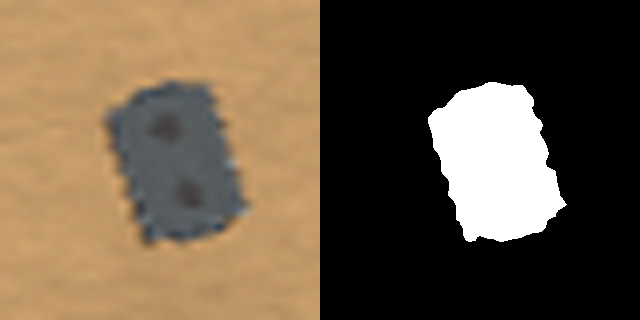

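A lies flat in the tray with the hollow up, at crop (340,325). B reads (0.520, −0.124), so the earlier drag nudged it about 7 mm. I'll use the new position.

>>> step_arm([
  [-1, [-47, -7, 18], [0, 4.6, 0]],
  [-1, [-49, -7, 15], [0, 4.7, 0]],
  [-1, [-50, -7, 12], [0, 4.7, 0]],
  [-1, [-51, -7, 9], [0, 4.7, 0]],
  [-1, [-51, -7, 5], [0, 4.7, 0]],
  [-1, [-51, -7, 1], [0, 4.7, 0]],
  [-1, [-51, -7, -3], [0, 4.7, 0]],
  [-1, [-51, -7, -7], [0, 4.7, 0]],
  [-1, [-51, -7, -11], [0, 4.7, 0]],
  [-1, [-49, -7, -14], [0, 4.7, 0]],
])

```text
clock: 33.58
eef_pos: [0.5246, -0.1035, 0.0635]
tcp_rot: [0.598, 0.783, 0.107, -0.136]
ft_force: [3.0, 1.6, 0.2]
width: 0.0852
```

```bash
python3 -c "
from h import *
show()
o=ori(14.8,22); E=np.array([.5204,-.1235,.019])
plan([(tcp(E,o,0),o),(tcp(E,o,48),o)],vmax=30)
"
```

```text
t 33.58 tcp [ 524.6 -103.5   63.5] psi 15.2 tilt [-0.2 19.9 -0. ] w 85.2 F [3.  1.6 0.2] q [ 0.18  0.66  0.22  1.81 -0.51  0.97  0.99]
2 [[-1,[-16.1,-4.8,17.8],[0.04,1.02,0.25]],[-1,[-16.5,-4.7,17.5],[0.04,1.02,0.25]]]
2 [[-1,[-0.0,0.0,24.0],[0.0,0.0,0.0]],[-1,[-0.0,0.0,24.0],[0.0,0.0,0.0]]]
```

>>> step_arm([
  [-1, [-16, -5, 17.5], [0, 1, 0.3]],
  [-1, [-16.5, -5, 17.5], [0, 1, 0.3]],
  [-1, [0, 0, 15], [0, 0, 0]],
  [-1, [0, 0, 0], [0, 0, 0]],
])

```text
clock: 34.08
eef_pos: [0.5166, -0.1289, 0.0018]
tcp_rot: [0.606, 0.773, 0.116, -0.149]
ft_force: [0.2, 0.1, 0.6]
width: 0.0857
```

```bash
python3 -c "
from h import *
show()
o=ori(14.8,22); E=np.array([.5204,-.1235,.019])
plan([(tcp(E,o,48),o)],vmax=30)
"
```

```text
t 34.08 tcp [ 516.6 -128.9    1.8] psi 13.8 tilt [ 0.1 21.8  0. ] w 85.7 F [0.2 0.1 0.6] q [ 0.26  0.76  0.19  1.82 -0.56  0.9   1.08]
2 [[-1,[5.3,2.3,16.8],[0.15,0.09,-0.48]],[-1,[5.3,2.4,16.8],[0.15,0.09,-0.48]]]
```

>>> step_arm([
  [-1, [7, 2.4, 10], [0, 0, -0.5]],
  [-1, [6, 2.4, 20], [0, 0, -0.5]],
  [-1, [0, 0, 4], [0, 0, 0]],
  [-1, [0, 0, 0], [0, 0, 0]],
])

```text
clock: 34.58
eef_pos: [0.5169, -0.0988, -0.0235]
tcp_rot: [0.596, 0.78, 0.118, -0.147]
ft_force: [0.7, -0.0, 0.2]
width: 0.0857
```

```bash
python3 -c "
from h import *
show()
o=ori(14.8,22); E=np.array([.5204,-.1235,.019])
plan([(tcp(E,o,48),o)],vmax=30)
p=ctrl.get_image('scene')
cv2.imwrite('pics/p1.png',cv2.resize(p['color'][170:250,210:310,::-1],None,fx=7,fy=7,interpolation=cv2.INTER_CUBIC))
"
```

```text
t 34.58 tcp [516.9 -98.8 -23.5] psi 15.1 tilt [-0.5 21.8 -0.1] w 85.7 F [ 0.7 -0.   0.2] q [ 0.24  0.79  0.15  1.87 -0.59  0.82  1.11]
1 [[-1,[-7.0,-3.0,-0.7],[0.35,0.24,0.48]]]
```

View pics/p1.png

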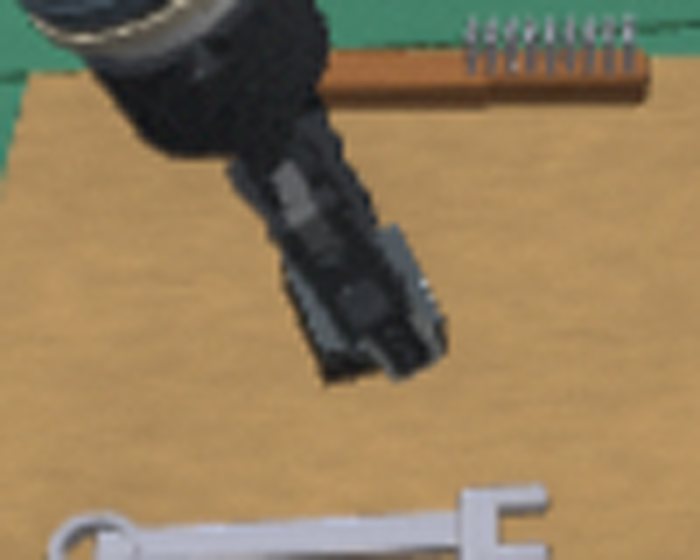

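>>> step_arm([
  [-1, [-5.5, -3, -1], [0, 0, 0]],
  [-1, [0, 0, 0], [0, 0, 0]],
])

```text
clock: 34.88
eef_pos: [0.516, -0.1063, -0.0238]
tcp_rot: [0.597, 0.78, 0.118, -0.146]
ft_force: [0.4, 0.0, 0.7]
width: 0.0852
```

```bash
python3 -c "
from h import *
show()
o=ori(14.8,22); E=np.array([.5204,-.1235,.019])
plan([(tcp(E,o,48),o)],vmax=30)
p=ctrl.get_image('scene')
cv2.imwrite('pics/p2.png',cv2.resize(p['color'][170:250,210:310,::-1],None,fx=7,fy=7,interpolation=cv2.INTER_CUBIC))
"
```

```text
t 34.88 tcp [ 516.  -106.3  -23.8] psi 15.1 tilt [-0.6 21.7 -0.1] w 85.2 F [0.4 0.  0.7] q [ 0.25  0.79  0.16  1.86 -0.59  0.82  1.11]
1 [[-1,[-0.4,-0.2,1.7],[0.44,0.33,0.47]]]
```

View pics/p2.png

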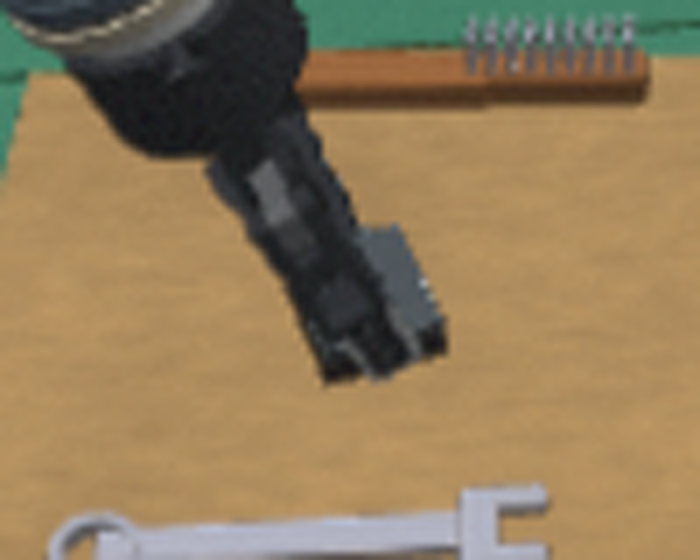

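The finger is centred on the ear. I'll grip and lift.

>>> step_arm([
  [0.2, [0, 0, 1], [0, 0, 0]],
  [0.2, [0, 0, 0], [0, 0, 0]],
  [0.2, [0, 0, 0], [0, 0, 0]],
  [0.2, [0, 0, 0], [0, 0, 0]],
  [0.2, [0, 0, -15], [0, 0, 0]],
  [0.2, [0, 0, -40], [0, 0, 0]],
  [0.2, [0, 0, -20], [0, 0, 0]],
], force=60)

```text
clock: 35.8
eef_pos: [0.5217, -0.1337, 0.0475]
tcp_rot: [0.597, 0.78, 0.118, -0.148]
ft_force: [-0.3, 0.6, -2.5]
width: 0.0659
```

```bash
python3 -c "
from h import *
show()
p=ctrl.get_image('scene')
cv2.imwrite('pics/p3.png',cv2.resize(p['color'][150:250,200:310,::-1],None,fx=6,fy=6,interpolation=cv2.INTER_CUBIC))
o=ori(10,-67); E=np.array([.53,-.02,.075])
plan([(tcp(E,o,47.5),o)],grip=.2,vmax=50)
"
```

```text
t 35.8 tcp [ 521.7 -133.7   47.5] psi 15.1 tilt [-0.4 21.8 -0.1] w 65.9 F [-0.3  0.6 -2.5] q [ 0.25  0.71  0.21  1.78 -0.52  0.99  1.06]
10 [[0.2,[6.3,3.3,1.8],[0.27,-8.86,0.49]],[0.2,[6.6,3.3,0.7],[0.27,-8.86,0.49]],[0.2,[6.6,3.2,-0.3],[0.27,-8.86,0.49]],[0.2,[6.5,3.2,-1.3],[0.27,-8.86,0.49]],[0.2,[6.3,3.1,-2.3],[0.27,-8.86,0.49]],[0.2,[5.9,3.0,-3.3],[0.27,-8.86,0.49]],[0.2,[5.3,3.0,-4.2],[0.27,-8.86,0.49]],[0.2,[4.6,2.9,-5.0],[0.27,-8.86,0.49]],[0.2,[3.8,2.8,-5.6],[0.27,-8.86,0.49]],[0.2,[2.9,2.8,-6.2],[0.27,-8.86,0.49]]]
```

View pics/p3.png

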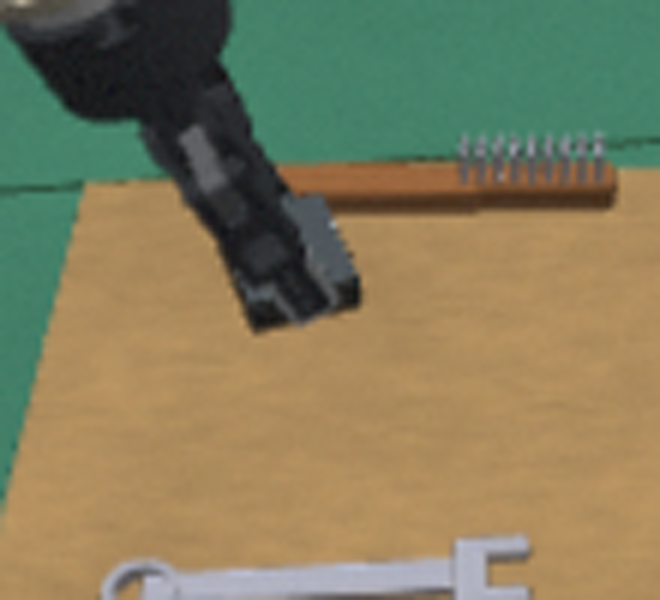

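>>> step_arm([
  [0.2, [6, 3.3, 0], [0.3, -8.9, 0.5]],
  [0.2, [6.5, 3.3, 0], [0.3, -8.9, 0.5]],
  [0.2, [6.5, 3, -1], [0.3, -8.9, 0.5]],
  [0.2, [6.5, 3, -1.5], [0.3, -8.9, 0.5]],
  [0.2, [6, 3, -2.5], [0.3, -8.9, 0.5]],
  [0.2, [6, 3, -3.5], [0.3, -8.9, 0.5]],
  [0.2, [5, 3, -4], [0.3, -8.9, 0.5]],
  [0.2, [4.6, 3, -5], [0.3, -8.9, 0.5]],
  [0.2, [4, 3, -5.5], [0.3, -8.9, 0.5]],
  [0.2, [3, 3, -6], [0.3, -8.9, 0.5]],
])

```text
clock: 37.1
eef_pos: [0.5427, -0.0654, 0.0628]
tcp_rot: [0.54, 0.634, -0.354, 0.426]
ft_force: [0.5, -0.0, -2.5]
width: 0.066
```

```bash
python3 -c "
from h import *
show()
t,r,s=pose(); print(tcp(t,r,-47.5), r.inv().apply([0,0,-1]))
p=ctrl.get_image('top')
cv2.imwrite('pics/p4.png',cv2.resize(p['color'][150:250,270:410,::-1],None,fx=5,fy=5,interpolation=cv2.INTER_CUBIC))
"
```

```text
t 37.1 tcp [542.7 -65.4  62.8] psi 9.6 tilt [ -0.6 -67.3   0.4] w 66.0 F [ 0.5 -0.  -2.5] q [-1.23  1.45  1.18  2.   -0.17  0.6  -0.15]
[ 0.53520732 -0.02223704  0.08116993] [ 0.92220362 -0.01110581  0.38654514]
```

View pics/p4.png

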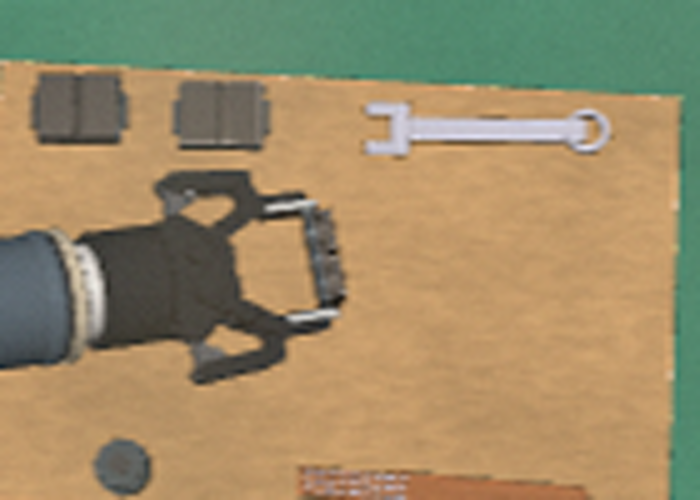

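>>> step_arm([
  [0.2, [17, 0, 7], [0, -0.5, 0]],
  [0.2, [17, 0, 7], [0, -0.5, 0]],
  [0.2, [12, 0, 4.5], [0, 0, 0]],
  [0.2, [4, 0, 1.5], [0, 0, 0]],
  [0.2, [2, 0, 0.8], [0, 0, 0]],
])

```text
clock: 37.78
eef_pos: [0.5435, -0.0657, 0.0088]
tcp_rot: [0.526, 0.627, -0.369, 0.441]
ft_force: [-3.0, 3.9, 5.5]
width: 0.0659
```

```bash
python3 -c "
from h import *
show()
t,r,s=pose(); print(tcp(t,r,-47.5), r.inv().apply([0,0,-1]))
"
```

```text
t 37.77 tcp [543.5 -65.7   8.8] psi 10.1 tilt [ -0.  -70.2   0. ] w 65.9 F [-3.   3.9  5.5] q [-1.24  1.57  1.13  1.96 -0.21  0.6  -0.21]
[ 0.53571412 -0.021661    0.02488862] [ 9.41011654e-01 -5.95270370e-04  3.38373629e-01]
```

Contact. I'll release it and back straight off, then go over the top to the other side.

>>> step_arm([
  [-0.6, [0, 0, 0], [0, 0, 0]],
  [-0.7, [0, 0, 0], [0, 0, 0]],
  [-1, [0, 0, 0], [0, 0, 0]],
  [-1, [0, 0, 0], [0, 0, 0]],
  [-1, [0, 0, -20], [0, 0, 0]],
  [-1, [0, 0, -40], [0, 0, 0]],
  [-1, [-20, 0, -30], [0, 0, 0]],
])

```text
clock: 38.65
eef_pos: [0.5289, 0.011, 0.0577]
tcp_rot: [0.527, 0.627, -0.37, 0.438]
ft_force: [0.9, -0.5, -0.4]
width: 0.0852
```

```bash
python3 -c "
from h import *
show()
p=ctrl.get_image('top')
print(fitpad(p,(.532,-.022),z=.05,h=16,name='fs3'))
o1=ori(10,-30); o=ori(10,50); E=np.array([.534,-.020,.028])
plan([(tcp(E+[0,0.02,.14],o1,45),o1),(tcp(E,o,-15),o)],vmax=55)
"
```

```text
t 38.65 tcp [528.9  11.   57.7] psi 9.8 tilt [  0.1 -70.   -0.1] w 85.2 F [ 0.9 -0.5 -0.4] q [-1.35  1.5   1.19  1.89 -0.17  0.8  -0.21]
[532.8 -29.3  67.1  18.5   8.7]
5 [[-1,[-15.0,0.4,2.2],[0.0,8.0,-0.03]],[-1,[-15.2,0.4,0.1],[0.0,8.0,-0.03]],[-1,[-15.1,0.4,-2.0],[0.0,8.0,-0.03]],[-1,[-14.6,0.3,-4.1],[0.0,8.0,-0.03]],[-1,[-13.9,0.3,-6.1],[0.0,8.0,-0.03]]]
9 [[-1,[4.2,-0.4,9.3],[0.0,8.89,-0.0]],[-1,[2.8,-0.4,9.8],[0.0,8.89,-0.0]],[-1,[1.2,-0.4,10.1],[0.0,8.89,-0.0]],[-1,[-0.4,-0.4,10.2],[0.0,8.89,-0.0]],[-1,[-1.9,-0.4,10.0],[0.0,8.89,-0.0]],[-1,[-3.5,-0.4,9.6],[0.0,8.89,-0.0]],[-1,[-4.9,-0.4,8.9],[0.0,8.89,-0.0]],[-1,[-6.2,-0.4,8.1],[0.0,8.89,-0.0]],[-1,[-7.4,-0.4,7.0],[0.0,8.89,-0.0]]]
```

View pics/fs3.png

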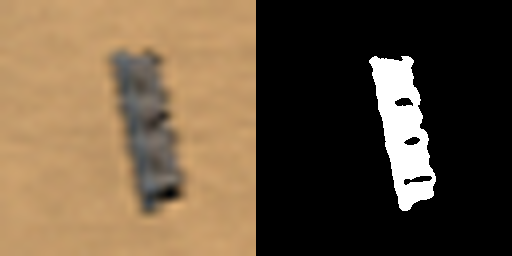

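>>> step_arm([
  [-1, [-15, 0, 2], [0, 8, 0]],
  [-1, [-15, 0, 0], [0, 8, 0]],
  [-1, [-15, 0, -2], [0, 8, 0]],
  [-1, [-14.5, 0, -4], [0, 8, 0]],
  [-1, [-14, 0, -6], [0, 8, 0]],
  [-1, [4, 0, 9], [0, 9, 0]],
  [-1, [2.5, 0, 9.5], [0, 9, 0]],
  [-1, [1, 0, 10], [0, 9, 0]],
  [-1, [-0.5, 0, 10], [0, 9, 0]],
  [-1, [-2, 0, 10], [0, 9, 0]],
  [-1, [-3.5, 0, 9.5], [0, 9, 0]],
  [-1, [-5, 0, 8], [0, 9, 0]],
  [-1, [-6, 0, 6], [0, 9, 0]],
  [-1, [-7.5, 0, 4], [0, 8, 0]],
])

```text
clock: 40.45
eef_pos: [0.5437, -0.0348, 0.0476]
tcp_rot: [0.573, 0.692, 0.287, -0.332]
ft_force: [0.5, 1.3, -2.1]
width: 0.0852
```

```bash
python3 -c "
from h import *
show()
o=ori(9,50); E=np.array([.533,-.024,.028])
plan([(tcp(E,o,-5),o),(tcp(E,o,46),o)],vmax=26)
"
```

```text
t 40.45 tcp [543.7 -34.8  47.6] psi 10.3 tilt [-0.9 52.1 -0.5] w 85.2 F [ 0.5  1.3 -2.1] q [ 0.35  0.94  0.18  1.64 -0.83  1.38  1.21]
1 [[-1,[-7.4,-9.0,16.9],[-0.36,-2.07,1.6]]]
2 [[-1,[-0.0,0.0,25.5],[0.0,0.0,0.0]],[-1,[-0.0,0.0,25.5],[0.0,0.0,0.0]]]
```

>>> step_arm([
  [-1, [-7.5, -9, 12], [-0.4, -2, 1.6]],
  [-1, [0, 0, 12], [0, 0, 0]],
  [-1, [0, 0, 0], [0, 0, 0]],
])

```text
clock: 40.83
eef_pos: [0.5304, -0.0256, 0.0209]
tcp_rot: [0.592, 0.685, 0.274, -0.324]
ft_force: [-0.1, 0.9, 0.3]
width: 0.0854
```

```bash
python3 -c "
from h import *
show()
o=ori(9,50); E=np.array([.533,-.024,.028])
plan([(tcp(E,o,46),o)],vmax=26)
"
```

```text
t 40.83 tcp [530.4 -25.6  20.9] psi 8.6 tilt [ 0.4 50.3  0.2] w 85.4 F [-0.1  0.9  0.3] q [ 0.33  0.95  0.19  1.71 -0.85  1.3   1.23]
2 [[-1,[3.0,1.3,21.2],[0.03,-0.13,-0.31]],[-1,[3.0,1.4,21.2],[0.03,-0.13,-0.31]]]
```

>>> step_arm([
  [-1, [2.5, 1.3, 20], [0, 0, 0]],
  [-1, [1.5, 1.4, 19], [0, 0, 0]],
  [-1, [0, 0, 0], [0, 0, 0]],
])

```text
clock: 41.2
eef_pos: [0.5289, 0.0111, -0.0009]
tcp_rot: [0.59, 0.687, 0.275, -0.324]
ft_force: [-0.1, -0.2, 0.2]
width: 0.085
```

```bash
python3 -c "
from h import *
show()
o=ori(9,50); E=np.array([.533,-.024,.028])
plan([(tcp(E,o,46),o)],vmax=26)
p=ctrl.get_image('top')
cv2.imwrite('pics/q1.png',cv2.resize(p['color'][160:240,300:410,::-1],None,fx=7,fy=7,interpolation=cv2.INTER_CUBIC))
p=ctrl.get_image('scene')
cv2.imwrite('pics/q2.png',cv2.resize(p['color'][160:250,240:350,::-1],None,fx=7,fy=7,interpolation=cv2.INTER_CUBIC))
"
```

```text
t 41.2 tcp [528.9  11.1  -0.9] psi 8.8 tilt [ 0.2 50.3  0.1] w 85.0 F [-0.1 -0.2  0.2] q [ 0.3   0.97  0.16  1.76 -0.9   1.23  1.25]
1 [[-1,[-0.6,-1.4,0.4],[0.02,-0.25,-0.35]]]
```

View pics/q1.png

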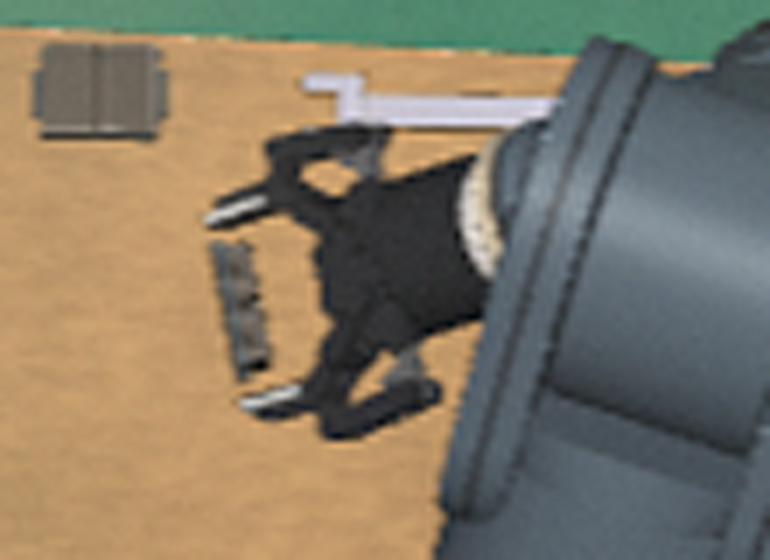

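View pics/q2.png

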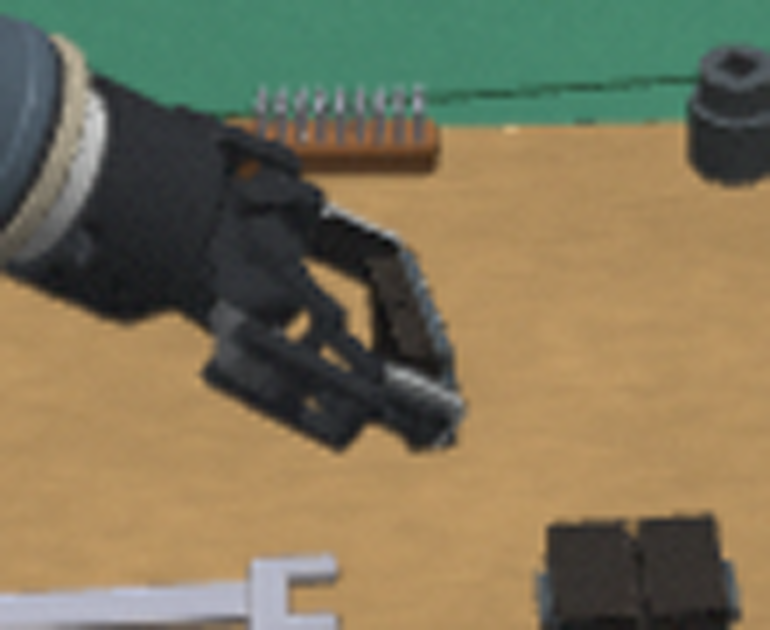

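Well straddled. I'll grip and lift with the correct up direction (+x, −z).

>>> step_arm([
  [0.2, [0, -1, 0], [0, 0, 0]],
  [0.2, [0, 0, 0], [0, 0, 0]],
  [0.2, [0, 0, 0], [0, 0, 0]],
  [0.2, [0, 0, 0], [0, 0, 0]],
  [0.2, [4, 0, -3], [0, 0, 0]],
  [0.2, [15, 0, -12.5], [0, 0, 0]],
  [0.2, [23, 0, -19], [0, 0, 0]],
  [0.2, [8, 0, -6.5], [0, 0, 0]],
], force=60)

```text
clock: 42.3
eef_pos: [0.529, 0.007, 0.0677]
tcp_rot: [0.592, 0.686, 0.274, -0.321]
ft_force: [0.5, 0.3, -2.7]
width: 0.0651
```

```bash
python3 -c "
from h import *
show()
t,r,s=pose(); print(tcp(t,r,-47))
o=ori(9.5,-28); E=np.array([.53,-.015,.07])
plan([(tcp(E,o,47),o)],grip=.2,vmax=50)
"
```

```text
t 42.3 tcp [529.    7.   67.7] psi 8.5 tilt [ 0.2 50.   0.1] w 65.1 F [ 0.5  0.3 -2.7] q [ 0.29  0.86  0.19  1.75 -0.86  1.31  1.17]
[ 0.53444267 -0.02852958  0.09791296]
8 [[0.2,[-7.3,-0.2,-1.1],[-0.0,-9.75,-0.13]],[0.2,[-7.4,-0.2,0.2],[-0.0,-9.75,-0.13]],[0.2,[-7.2,-0.3,1.4],[-0.0,-9.75,-0.13]],[0.2,[-6.9,-0.3,2.6],[-0.0,-9.75,-0.13]],[0.2,[-6.3,-0.3,3.8],[-0.0,-9.75,-0.13]],[0.2,[-5.6,-0.3,4.8],[-0.0,-9.75,-0.13]],[0.2,[-4.7,-0.3,5.7],[-0.0,-9.75,-0.13]],[0.2,[-3.7,-0.3,6.4],[-0.0,-9.75,-0.13]]]
```

>>> step_arm([
  [0.2, [-7, 0, -1], [0, -9.7, 0]],
  [0.2, [-7.5, 0, 0], [0, -9.7, 0]],
  [0.2, [-7, 0, 1], [0, -9.7, 0]],
  [0.2, [-7, 0, 2.5], [0, -9.7, 0]],
  [0.2, [-6, 0, 3.5], [0, -9.7, 0]],
  [0.2, [-5.5, 0, 4.5], [0, -9.7, 0]],
  [0.2, [-5, 0, 5], [0, -9.7, 0]],
  [0.2, [-4, 0, 6], [0, -9.7, 0]],
])

```text
clock: 43.3
eef_pos: [0.5387, -0.0407, 0.0371]
tcp_rot: [0.635, 0.729, -0.162, 0.196]
ft_force: [-0.2, 0.0, -5.1]
width: 0.0655
```

```bash
python3 -c "
from h import *
show()
t,r,s=pose(); print(tcp(t,r,-47), r.inv().apply([0,0,-1]))
p=ctrl.get_image('scene')
cv2.imwrite('pics/q3.png',cv2.resize(p['color'][150:240,240:350,::-1],None,fx=7,fy=7,interpolation=cv2.INTER_CUBIC))
"
```

```text
t 43.3 tcp [538.7 -40.7  37.1] psi 8.0 tilt [ -0.7 -29.5   0.2] w 65.5 F [-0.2  0.  -5.1] q [-0.93  0.9   0.95  2.06 -0.37  0.5   0.26]
[ 0.53490818 -0.0178212   0.07803106] [ 0.49250223 -0.01253523  0.8702209 ]
```

View pics/q3.png

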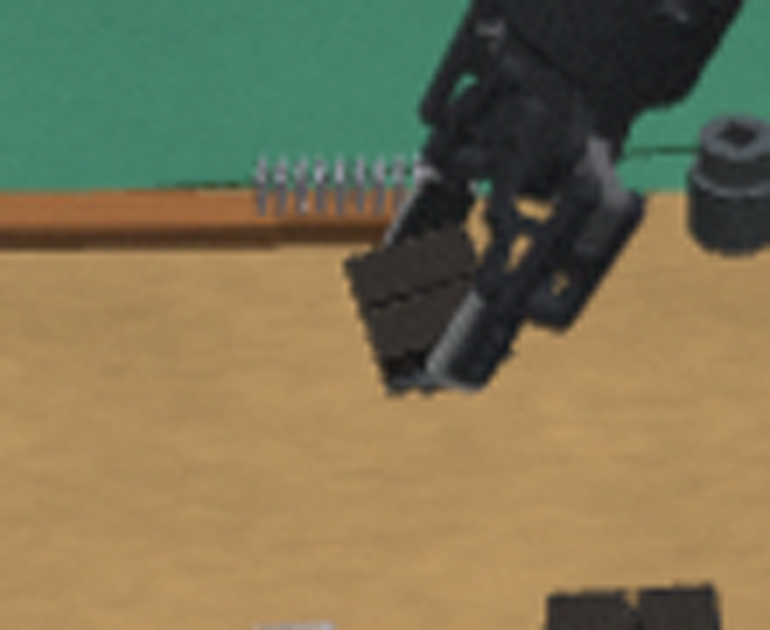

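B shows a whole, slotted lining: it is the sound one. I'll lower it onto the cardboard.

>>> step_arm([
  [0.2, [10, 0, 17.5], [0, 0, 0]],
  [0.2, [10, 0, 17.5], [0, 0, 0]],
  [0.2, [7, 0, 12], [0, 0, 0]],
  [0.2, [2, 0, 3], [0, 0, 0]],
  [0.2, [1, 0, 1.5], [0, 0, 0]],
])

```text
clock: 43.98
eef_pos: [0.5366, -0.0297, -0.0268]
tcp_rot: [0.627, 0.735, -0.167, 0.197]
ft_force: [-10.1, 11.9, 32.3]
width: 0.0652
```

```bash
python3 -c "
from h import *
show()
t,r,s=pose(); print(tcp(t,r,-47))
"
```

```text
t 43.98 tcp [536.6 -29.7 -26.8] psi 9.1 tilt [ -0.1 -30.    0. ] w 65.2 F [-10.1  11.9  32.3] q [-0.9   0.99  0.85  2.08 -0.43  0.4   0.25]
[ 0.53277968 -0.0065384   0.0139265 ]
```

>>> step_arm([
  [0.2, [-0.5, 0, -1.5], [0, 0, 0]],
  [-0.5, [0, 0, 0], [0, 0, 0]],
  [-0.6, [0, 0, 0], [0, 0, 0]],
  [-1, [0, 0, 0], [0, 0, 0]],
  [-1, [0, 0, 0], [0, 0, 0]],
  [-1, [0, 0, -25], [0, 0, 0]],
  [-1, [0, 0, -45], [0, 0, 0]],
  [-1, [-20, 0, -50], [0, 0, 0]],
  [-1, [-20, 0, -50], [0, 0, 0]],
  [-1, [0, 0, 0], [0, 0, 0]],
])

```text
clock: 45.22
eef_pos: [0.5283, 0.0199, 0.1476]
tcp_rot: [0.629, 0.734, -0.167, 0.197]
ft_force: [0.4, -0.2, -0.3]
width: 0.0852
```

```bash
python3 -c "
from h import *
show()
p=ctrl.get_image('top')
cv2.imwrite('pics/z1.png',cv2.resize(p['color'][150:270,180:420,::-1],None,fx=3.3,fy=3.3,interpolation=cv2.INTER_CUBIC))
for xy in ((.53,-.01),(.657,.135),(.649,.037),(.46,.385)): print(xy,fitpad(p,xy))
p=ctrl.get_image('scene')
cv2.imwrite('pics/z2.png',cv2.resize(p['color'][140:270,190:490,::-1],None,fx=2.6,fy=2.6,interpolation=cv2.INTER_CUBIC))
"
```

```text
t 45.23 tcp [528.3  19.9 147.6] psi 8.9 tilt [ -0.1 -29.9   0. ] w 85.2 F [ 0.4 -0.2 -0.3] q [-1.13  0.8   1.14  1.94 -0.27  0.81  0.2 ]
(0.53, -0.01) [530.9  -8.9  67.4  44.7   9.2]
(0.657, 0.135) [636.6 117.3 127.   70.5  42.8]
(0.649, 0.037) [624.3  77.5  87.6  60.7  -1.2]
(0.46, 0.385) [462.2 388.7 139.  136.5  88.2]
```

View pics/z1.png

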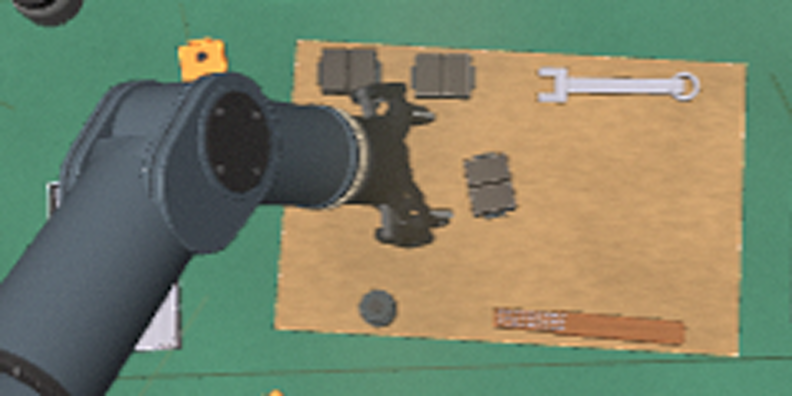

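View pics/z2.png

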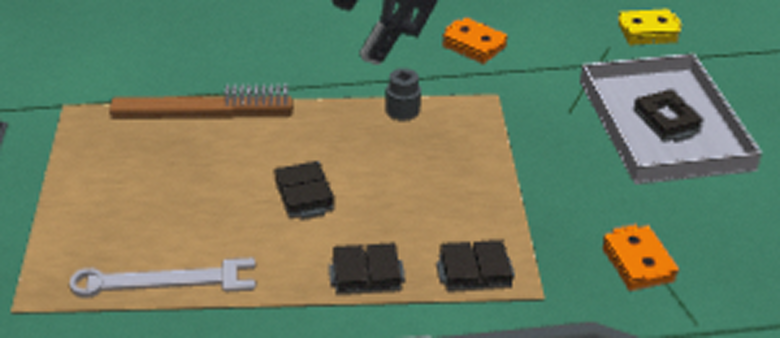

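Both views show the sound pad flat at (0.531, −0.009) on the cardboard and the broken one flat in the tray. Everything else is in place and the gripper is clear. Handing in.

```bash
python3 -c "
from h import *
print(ctrl.close_job()); show()"
```

```text
the job is handed in; nothing more can be done
None
the job is handed in; nothing more can be done
```

I turned both pads over and handed the job in at about 45 s. The broken pad is in the steel tray with its hollow facing up, and the sound one is on the cardboard with its lining up. The hand-in gave no verdict.

**How it was done:** I gripped each pad by its ears, stood it on its long edge, regripped it from the other side and laid it lining up. The left pad showed bright bare steel, so it went into the tray. The right pad had a whole, slotted lining.

**Last checks:**
- **Sound pad:** it lies at about (0.531, −0.009) m on the cardboard. Its outline from above measured 67 × 45 mm, so it looks flat.
- **Broken pad:** the scene view shows it flat near the middle of the tray. The arm hid the tray from the top camera, so I have no overhead measurement of it.
- **Everything else:** the checked pads, brush, spanner and socket look unmoved in the pictures. I did not re-measure them; my final fits on the two checked pads failed because the arm overlapped them.
- **Gripper:** open and clear, with the force reading near zero.

**What went wrong on the way:**
- **Tool position:** the fingertips turned out to be about 32 mm behind the reported tool point, so my first grasp closed on nothing. I measured the offset in both cameras and planned with it from then on.
- **Dragged pad:** one move used the wrong direction for "up" and dragged the broken pad about 50 mm across the cardboard. It also nudged the sound pad about 7 mm. I stood the broken pad up again and repeated the grasp.
- **Setting down:** contact forces peaked at about 24 N in the tray and 32 N on the cardboard. Each pad was released about 12° short of flat and settled the last few millimetres by itself.

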